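# Fetch the push blocks from their windowed case

## Task

Get the push blocks ready for the saw: slide the case's clear window fully open by its knob, unhook every push block hanging in the case (tilt its lower end up first, then lift its lip off the ledge) and lay them all flat in the grey tray, handles up and side by side. Once they are all in the tray, slide the window fully shut again to keep the dust out, and leave the other things on the bench where they are.

Things in the scene. Friction and masses are not known exactly. Their poses are not given: they have to be found in the camera images.
- case: Fixed wooden push-block case, 215 mm deep (x) x 530 wide (y), 150 high. Origin: centre of its underside; x points away from the robot, y left along the case. Its rack slopes 25 degrees, rising towards +x. Three bays in its left half, at case y = 50, 125 and 200 mm; a hung block's origin is at case x = 0, z = 75 mm. The right half is closed; the open window parks over it.
- ledge (a point): Far upper edge of the rack's steel ledge (6 mm thick strip along the case's y) at the middle bay. The blocks' soles lie on it and their lips hook over this edge; the line along case y through it is the axis about which a block tilts up. A block shifts up to 4 mm away from the robot as it is tilted to level.
- hood (a point): Front lower edge of the fixed blue hood, at the middle bay. It covers the upper 13 mm of the hung soles, 24 mm above their top (square to the slope). A block comes out so: turned about the ledge until about level, raised 15 to 20 mm, drawn at least 45 mm towards the robot from under the hood, then up.
- sill (a point): Top of the wooden sill in front of the blocks' lower ends (12 mm thick, 10 mm clear of them), at the middle bay: 56 mm, square to the slope, above the plane of the hung soles' undersides. A block tilted up to level passes over it. As high walls flank the row of bays, 50 mm from the middle of the outer handles, so do not open the fingers too wide there.
- window (a joint): Clear acrylic sliding window with two orange edges over the bays, parallel to the slope: 5 mm thick, underside 58 mm (square to the slope) above the plane of the hung soles' undersides. In m: 0 = fully shut, 0.25 = fully open. It slides along the case's -y (robot's right) and stays where it is left; friction 1.5 N plus 4 N per m/s.
- window_knob (a point): Point to grip on the window's knob: a dark wooden cylinder 20 mm in diameter, 34 mm tall, standing square on the window, so its axis leans 25 degrees towards the robot. The point is on its axis, 24 mm above the window's top face, 10 mm below the knob's top, and moves with the window.
- tray: Loose grey open tray, 280 (x) x 200 (y) x 28 mm high outside, walls and floor 5 mm, 0.9 kg. Origin: centre of its underside. Room for three blocks side by side, each lying along the tray's y, about 80 mm apart along its x.
- block0: Orange push block, 0.11 to 0.22 kg, absent in some starts. Sole 150 (x) x 50 x 10 mm; origin: centre of its underside; z up; x to the heel (up the slope when hung, y then along the case's y). Handle: upright rib on top, 60 (x) x 16 (y) x 38 mm tall, centre x = -20, top at z = 48. Under the heel a lip, x 67 to 75, goes 12 mm down, so on a flat floor the block lies heel-high by 0.085 rad.
- heel0 (a point): Middle of the lower edge of the lip of the orange block (block x 71, z -12 mm).
- block1: Yellow push block, 0.11 to 0.22 kg, absent in some starts. Sole 150 (x) x 50 x 10 mm; origin: centre of its underside; z up; x to the heel (up the slope when hung, y then along the case's y). Handle: upright rib on top, 60 (x) x 16 (y) x 38 mm tall, centre x = -20, top at z = 48. Under the heel a lip, x 67 to 75, goes 12 mm down, so on a flat floor the block lies heel-high by 0.085 rad.
- heel1 (a point): Middle of the lower edge of the lip of the yellow block (block x 71, z -12 mm).
- block2: Green push block, 0.11 to 0.22 kg, absent in some starts. Sole 150 (x) x 50 x 10 mm; origin: centre of its underside; z up; x to the heel (up the slope when hung, y then along the case's y). Handle: upright rib on top, 60 (x) x 16 (y) x 38 mm tall, centre x = -20, top at z = 48. Under the heel a lip, x 67 to 75, goes 12 mm down, so on a flat floor the block lies heel-high by 0.085 rad.
- heel2 (a point): Middle of the lower edge of the lip of the green block (block x 71, z -12 mm).
- disc: Clear acrylic marking disc, 150 mm across, 6 mm thick. Bystander on the bench, not part of the job; origin at its underside.
- pencil: Yellow flat carpenter's pencil, 176 x 15 x 8 mm. Bystander on the bench, not part of the job; origin at its underside.
- glue: Yellow glue bottle, 64 mm across, 160 mm tall. Bystander on the bench, not part of the job; origin at its underside.
- tape: Red tape measure, 75 x 45 x 70 mm. Bystander on the bench, not part of the job; origin at its underside.
- hammer: Hammer lying on the bench; origin under its middle. Bystander on the bench, not part of the job; origin at its underside.
- offcut: Pale wood offcut, 140 x 45 x 25 mm. Bystander on the bench, not part of the job; origin at its underside.
Not all that is in view belongs to the job. There is more than one size of the block2; the job needs the larger.

How it is judged:
On the way, in this order (a step that is already met when the one before it is completed fails the run):
1. the window is slid open (at least 0.22 m of its 0.25 m) (value of joint window above 0.22 m), for 0.2 s.
2. every push block lies flat in the tray, handle up (x of block0 in the frame of tray between -0.13 and 0.13 m and y of block0 in the frame of tray between -0.09 and 0.09 m and z of block0 in the frame of tray between 0 and 0.022 m and angle between each of block0, block1, block2's own z axis and vertical below 0.15 rad and linear speed of each of block0, block1, block2 below 0.03 m/s and x of block1 in the frame of tray between -0.13 and 0.13 m and y of block1 in the frame of tray between -0.09 and 0.09 m and z of block1 in the frame of tray between 0 and 0.022 m and x of block2 in the frame of tray between -0.13 and 0.13 m and y of block2 in the frame of tray between -0.09 and 0.09 m and z of block2 in the frame of tray between 0 and 0.022 m), for 0.2 s.
3. the window is slid shut again (within 12 mm) (value of joint window below 0.012 m), for 0.2 s.
At the end, for the whole second after the job is handed in: Every push block that was in the case lies at rest in the tray, handle up, sole within 0.15 rad of level and directly on the tray's floor (origin 0 to 22 mm above the tray's underside, within 130 mm of the tray's centre along its x and 90 mm along its y); the window is shut to within 12 mm (all of step 2 and value of joint window below 0.012 m and velocity of joint window below 0.01 m/s); the robot touches nothing.
It fails at once if a bystander (disc, pencil, glue, tape, hammer or offcut) shifted by more than 40 mm (distance of any of disc, pencil, glue, tape, hammer, offcut from where it was at the start of the episode above 0.04 m).
It fails at once if a block's lip was lifted more than 10 mm at the ledge while its lower end was still down (tilted up by less than 0.1 rad) ((z of heel0 in the frame of case between 0.1041 and 0.1441 m and x of heel0 in the frame of case above 0.0494 m and angle between block0's own z axis and vertical above 0.336 rad) or (z of heel1 in the frame of case between 0.1041 and 0.1441 m and x of heel1 in the frame of case above 0.0494 m and angle between block1's own z axis and vertical above 0.336 rad) or (z of heel2 in the frame of case between 0.1041 and 0.1441 m and x of heel2 in the frame of case above 0.0494 m and angle between block2's own z axis and vertical above 0.336 rad)).
Of block0, block1, block2 only 2 to 3 are there at a start; the rules pass over those that are not, and their reading is None.
At some moment in a run one of tray may be knocked a few centimetres aside while the robot is not near it.
It also fails if it takes over 210 s, if anything falls off the work surface, if the arm or the gripper's body presses on something with over 40 N, if the wrist force passes 120 N, or if a joint passes its speed limit or range.

## Robot

A 7-joint arm with a two-finger parallel gripper is mounted at the origin on the work surface. World frame = base frame: x ahead of the robot, y to its left, z up, the work surface at z = 0. Lengths are in m, angles in rad, forces in N, time in s.
With the tool pointing down it reaches from about 0.4 to 0.85 m from the base axis. Payload 4.5 kg.
Tool frame: the origin (TCP) lies midway between the tips of the shut fingers; the grasp point (between the pads) lies 19 mm behind it; z points along the fingers, y is the line along which they close (so a half turn about z gives the same grasp; the last joint's range is limited). The gripper opens to 88 mm and grips with 3 to 60 N. Pads are 18 mm wide; open, the fingers measure 123 mm over their backs; the gripper's body (75 mm by 187 mm) begins 45 mm behind the grasp point.
Start: joints at [1.278, 0.689, -0.195, 1.565, 0.157, 0.902, -0.215], TCP at [0.201, -0.592, 0.239] pointing down, gripper open.
Joint ranges: [-3.01, 3.01], [-0.46, 2.08], [-1.47, 1.51], [0.13, 2.56], [-1, 4.14], [0.04, 2.09], [-2.66, 2.66]. Speed limits (rad/s): [2.57, 2.57, 3.14, 3.14, 3.14, 3.14, 3.14].

## Interface

Orientations are given as a rotation vector (axis times angle).
In Python, from cell import read_state, get_image, sign_off gives the robot as it stands.
- The arm moves only by the tool step_arm, never from a script. Its argument "deltas" is one flat list of numbers, 7 for each row, row after row: the shift along the tool's x, y, z in mm, then the turn, a rotation vector about the tool's x, y, z in degrees, then the opening, from 0 (shut) to 1 (fully open). A call has 1 to 8 rows; each row shifts and turns the commanded pose from where the row before left it, along the tool's axes as they then stand; what a row does not reach is not made up. A row lasts 1/8 s, in which the tool goes at most 62.5 mm and 10.7 degrees, less where a joint would pass 70% of its speed; a pose out of reach is approached as far as the arm can. A call is refused whole if a number of a shift passes 62.5 or a number of a turn 10.7, either way. A call with a gripper value outside its range is refused whole. The fingers move at their own pace and stop on an object; "grip_force" is the grip in N (left out, the last holds). Time passes only in rows, so rows that do not move let the fingers close. It gives the time, the measured TCP pose, the force, the opening and the grip force at its end, in the units of the state.
- read_state(): the state, without advancing time (a new reading comes with each control period).
- get_image(name): name is "scene" or "top"; returns a dict with "frame" (420x560x3 uint8, red, green, blue), "z_map" (420x560 float32, m along the optical axis (not along the pixel's ray), 0 where there is no reading), "K" (3x3 intrinsics, pixels), "cam_to_world" (4x4, takes a point from camera to world coordinates). Camera axes: x right, y down, z forward; pixel columns grow to the right and rows downward; lengths in m; the calibration is good to about 2 mm. A picture is of the moment at which its call begins.
- sign_off(): hands the job in; it is judged then, once.
The state is a dict: "t": time; "joint_positions": joint angles; "joint_velocities": joint speeds; "effort": joint torques, N m; "ee_pos": TCP position; "orientation": TCP orientation; "ft_force": force on the tool from outside, world axes, zero at the start; "torque": the same for the moment, N m; "grip_width": opening from 0.0 (shut) to 1.0 (fully open); "grip_force": force on a finger pad.
Only numpy, scipy, OpenCV 4.12 (cv2) and the standard library are available. Lean on these libraries where they do the work, as an engineer would, in place of code of your own. Each camera call takes 0.05 s, during which the arm holds its last target. There are 200 camera calls.

## Working session

There is one attempt and no reset: what is moved stays moved. The work goes in short steps, Python scripts to look and compute and a tool call to move; the robot and the scene stay as the last step left them, time stands still between calls to the robot, and variables do not carry over. Pictures are saved under pics/ and viewed, at most 14 in all, crops included, and the job is handed in when it is done.

Besides the shell and the picture viewer there is one more tool, called after "Emit:" by a JSON object that holds its "name" and its "arguments", one argument or row to a line. step_arm: Moves the arm, as the interface text tells. Its arguments: {"type":"object","properties":{"deltas":{"type":"array","items":{"type":"number"}},"grip_force":{"type":"number"}},"required":["deltas"]}

```bash
mkdir -p pics; ls
python3 - <<'E'
from cell import *
import cv2,numpy as np
for n in("scene","top"):
    d=get_image(n); cv2.imwrite(f"pics/{n}0.png",d["frame"][:,:,::-1]); np.savez(f"{n}0.npz",**d)
    print(n,d["K"].tolist(),np.round(d["cam_to_world"],4).tolist(),(d["z_map"]>0).mean())
print(read_state())
E
```

```text
pics
scene [[417.00948627113996, 0.0, 284.927083744154], [0.0, 417.00948627113996, 206.38513263832348], [0.0, 0.0, 1.0]] [[0.1822, 0.5642, -0.8053, 1.3843], [0.983, -0.0844, 0.1633, -0.1029], [0.0242, -0.8213, -0.5699, 0.6957], [0.0, 0.0, 0.0, 1.0]] 0.9960926870748299
top [[464.0997545124275, 0.0, 272.54373890742886], [0.0, 464.0997545124275, 212.6389259909133], [0.0, 0.0, 1.0]] [[-0.0189, -0.9812, 0.1921, 0.3189], [-0.9997, 0.0218, 0.0128, 0.0715], [-0.0168, -0.1918, -0.9813, 1.1913], [0.0, 0.0, 0.0, 1.0]] 0.9960331632653061
{'t': 0.1, 'joint_positions': array([ 1.27778875,  0.68986583, -0.19454994,  1.56621932,  0.15728669,
        0.90249115, -0.21511764]), 'joint_velocities': array([-1.29393083e-03, -1.18605496e-03, -6.14539804e-04, -1.86651889e-03,
        5.17881739e-05,  1.13384194e-03,  1.42074338e-04]), 'effort': array([-3.95096678e-03, -5.28499210e+01, -1.27221107e+00, -1.53836757e+01,
       -5.26563171e-02,  2.01713337e-03,  2.01893312e-05]), 'ee_pos': array([ 0.20043885, -0.59140339,  0.23801789]), 'orientation': array([-3.09819206e+00, -5.10923615e-01,  5.43862189e-04]), 'ft_force': array([ 0.17883732, -0.66785923,  0.2274398 ]), 'torque': array([ 0.04302302,  0.05461685, -0.02141862]), 'grip_force': 0.0, 'grip_width': 0.9954219869853891}
```

View pics/scene0.png

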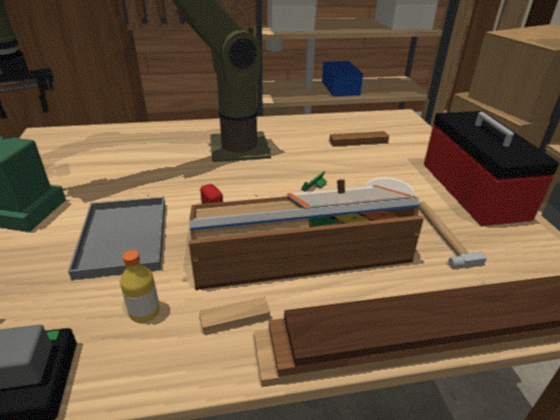

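View pics/top0.png

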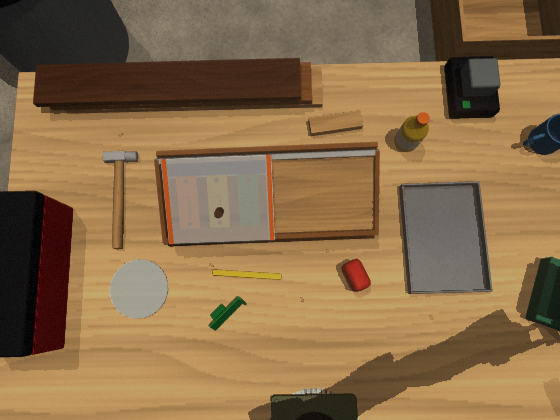

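```bash
cat > h.py <<'E'
import numpy as np,cv2
from cell import *
def load(n):return dict(np.load(n))
def cloud(d):
    v,u=np.mgrid[:420,:560];K=d["K"];z=d["z_map"]
    p=np.stack([(u-K[0,2])/K[0,0]*z,(v-K[1,2])/K[1,1]*z,z],-1)
    T=d["cam_to_world"];return p@T[:3,:3].T+T[:3,3]
def ray(d,u,v,z):
    T=d["cam_to_world"];K=d["K"];r=T[:3,:3]@np.array([(u-K[0,2])/K[0,0],(v-K[1,2])/K[1,1],1]);o=T[:3,3]
    return o+r*(z-o[2])/r[2]
def tri(da,pa,db,pb):
    A=np.zeros((3,3));b=np.zeros(3)
    for d,(u,v) in((da,pa),(db,pb)):
        T=d["cam_to_world"];K=d["K"];r=T[:3,:3]@np.array([(u-K[0,2])/K[0,0],(v-K[1,2])/K[1,1],1]);r/=np.linalg.norm(r)
        M=np.eye(3)-np.outer(r,r);A+=M;b+=M@T[:3,3]
    return np.linalg.solve(A,b)
E
python3 - <<'E'
from h import *
t=load("top0.npz");s=load("scene0.npz");P=cloud(t)
np.set_printoptions(precision=4,suppress=True)
print("column profiles")
for u in(215,330,376,163): print(u,[tuple(np.round(P[v,u],3)) for v in range(140,252,6)])
for v in (165,200,235): print(v,[tuple(np.round(P[v,u],3)) for u in (158,165,180,200,219,245,268,300,340,374,377)])
# tray
f=cv2.cvtColor(t["frame"],cv2.COLOR_RGB2HSV)
print([tuple(np.round(P[y,x],3)) for x,y in((403,187),(478,185),(488,290),(407,292),(445,240))])
for n,d in(("top",t),("scene",s)):
    x0,y0,x1,y1=(150,135,390,255) if n=="top" else (180,170,430,285)
    cv2.imwrite(f"pics/{n}0c.png",cv2.resize(d["frame"][y0:y1,x0:x1,::-1],None,fx=3.2,fy=3.2,interpolation=cv2.INTER_CUBIC))
E
```

```text
column profiles
215 [(np.float64(0.758), np.float64(0.24), np.float64(-0.005)), (np.float64(0.738), np.float64(0.239), np.float64(0.0)), (np.float64(0.676), np.float64(0.22), np.float64(0.136)), (np.float64(0.648), np.float64(0.214), np.float64(0.176)), (np.float64(0.637), np.float64(0.215), np.float64(0.166)), (np.float64(0.624), np.float64(0.216), np.float64(0.161)), (np.float64(0.611), np.float64(0.217), np.float64(0.156)), (np.float64(0.598), np.float64(0.217), np.float64(0.151)), (np.float64(0.585), np.float64(0.218), np.float64(0.145)), (np.float64(0.572), np.float64(0.219), np.float64(0.14)), (np.float64(0.559), np.float64(0.22), np.float64(0.132)), (np.float64(0.547), np.float64(0.221), np.float64(0.124)), (np.float64(0.526), np.float64(0.216), np.float64(0.155)), (np.float64(0.519), np.float64(0.222), np.float64(0.117)), (np.float64(0.507), np.float64(0.223), np.float64(0.105)), (np.float64(0.493), np.float64(0.224), np.float64(0.1)), (np.float64(0.48), np.float64(0.224), np.float64(0.094)), (np.float64(0.476), np.float64(0.236), np.float64(0.014)), (np.float64(0.463), np.fl
[... 5001 characters left out ...]
81), np.float64(0.214), np.float64(0.099)), (np.float64(0.319), np.float64(0.072), np.float64(1.191)), (np.float64(0.48), np.float64(0.098), np.float64(0.093)), (np.float64(0.478), np.float64(0.021), np.float64(0.091)), (np.float64(0.477), np.float64(-0.075), np.float64(0.085)), (np.float64(0.487), np.float64(-0.173), np.float64(0.001)), (np.float64(0.488), np.float64(-0.182), np.float64(-0.003))]
[(np.float64(0.607), np.float64(-0.25), np.float64(0.026)), (np.float64(0.608), np.float64(-0.443), np.float64(0.024)), (np.float64(0.341), np.float64(-0.438), np.float64(0.028)), (np.float64(0.341), np.float64(-0.248), np.float64(-0.002)), (np.float64(0.47), np.float64(-0.354), np.float64(0.003))]
```

View pics/top0c.png

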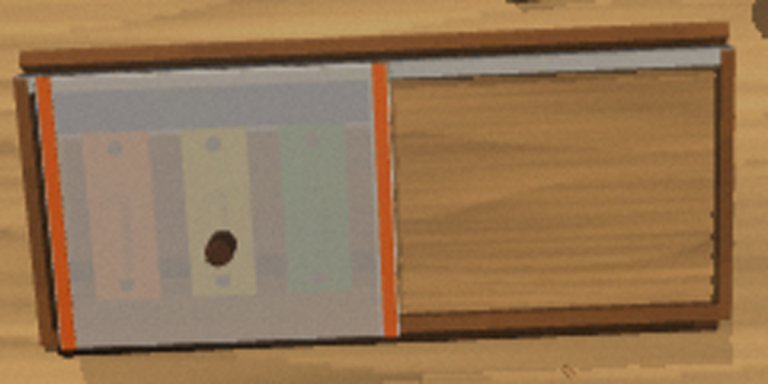

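View pics/scene0c.png

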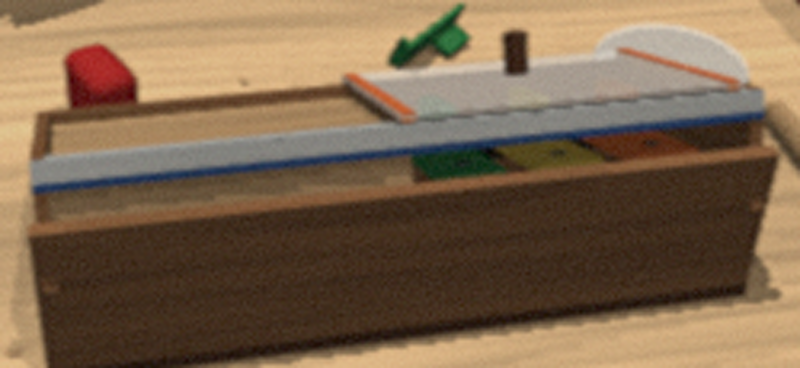

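Run:
```python
from h import *
np.set_printoptions(precision=4,suppress=True)
t=load("top0.npz");s=load("scene0.npz");P=cloud(t)
c=lambda x,y:(150+x/3.2-.3,135+y/3.2-.3)
e=lambda x,y:(180+x/3.2-.3,170+y/3.2-.3)
R=tri(t,c(727,24),s,e(33,232));L=tri(t,c(20,54),s,e(776,152));print("rear corners",R,L,np.linalg.norm(R-L),np.degrees(np.arctan2(-(L-R)[0],(L-R)[1])))
# orange edges
h=cv2.cvtColor(t["frame"],cv2.COLOR_RGB2HSV);m=cv2.inRange(h,(5,170,120),(14,255,255));m[:140]=0;m[250:]=0;m[:,:150]=0;m[:,300:]=0
n,lab,st,ce=cv2.connectedComponentsWithStats(m)
for i in range(1,n):
    if st[i,4]>60:
        v,u=np.where(lab==i);print(st[i],ce[i]);a=np.polyfit(v,u,1);print("ends",np.polyval(a,v.min()),v.min(),np.polyval(a,v.max()),v.max())
reg=np.zeros((420,560),bool);reg[168:232,178:265]=1;reg[195:222,205:235]=0
Q=P[reg];A=np.c_[Q[:,:2],np.ones(len(Q))];w=np.linalg.lstsq(A,Q[:,2],rcond=None)[0]
r=Q[:,2]-A@w;print("plane",w,r.std(),"slope",np.degrees(np.arctan(np.hypot(*w[:2]))),"yaw",np.degrees(np.arctan2(w[1],w[0])))
print("knob top",tri(t,c(214,255),s,e(515,35)),"base",tri(t,c(230,237),s,e(514,70)))
g=cv2.cvtColor(t["frame"],cv2.COLOR_RGB2GRAY);kk=(g<70);kk[:195]=0;kk[230:]=0;kk[:,:205]=0;kk[:,235:]=0
v,u=np.where(kk);print("knob px",u.min(),u.max(),v.min(),v.max(),u.mean(),v.mean())
# tray corners: outer rim z=.028
m=((P[:,:,2]>0.012)&(P[:,:,2]<.05)).astype(np.uint8);m[:,:395]=0;m[:,495:]=0;m[:175]=0;m[300:]=0
v,u=np.where(m);q=np.array([ray(t,a,b,.028)[:2] for a,b in zip(u,v)],np.float32);print(cv2.minAreaRect(q),len(q))
gm=cv2.inRange(h,(0,0,30),(179,70,140));gm[:,:395]=0;gm[:,495:]=0;gm[:175]=0;gm[300:]=0
C=max(cv2.findContours(gm,0,1)[0],key=cv2.contourArea)[:,0];q=np.array([ray(t,a,b,.028)[:2] for a,b in C],np.float32);b=cv2.minAreaRect(q);print(b,cv2.boxPoints(b))
```

```text
rear corners [ 0.6909 -0.1639  0.1352] [0.6812 0.3624 0.1344] 0.5263948868053431 1.0554772435570083
[266 155   8  85 340] [269.7471 196.7382]
ends 267.9287087320923 155 271.5882167732062 239
[161 159  13  85 344] [166.9157 200.7994]
ends 162.8315159600876 159 171.03907662614975 243
plane [-0.1462 -0.1424  0.25  ] 0.07186649621164057 slope 11.534752319053036 yaw -135.76541942977641
knob top [0.5216 0.2137 0.15  ] base [0.5395 0.2073 0.1288]
knob px 214 223 207 217 218.54666666666665 212.33333333333334
((0.47758856415748596, -0.34486037492752075), (0.279503732919693, 0.2036520540714264), 0.5961834192276001) 1245
((0.4773930013179779, -0.3436203598976135), (0.27874499559402466, 0.20524455606937408), 0.6230913996696472) [[ 0.3369 -0.2425]
 [ 0.3391 -0.4478]
 [ 0.6179 -0.4447]
 [ 0.6156 -0.2395]]
```

Run:
```python
from h import *
np.set_printoptions(precision=4,suppress=True)
t=load("top0.npz");s=load("scene0.npz");P=cloud(t)
yaw=np.radians(1.05);X=np.array([np.cos(yaw),np.sin(yaw)]);Y=np.array([-X[1],X[0]])
def fit(reg):
    Q=P[reg];Q=Q[(Q[:,2]<.3)]
    a=Q[:,:2]@X;i=np.ones(len(Q),bool)
    for k in range(6):
        w=np.polyfit(a[i],Q[i,2],1);r=Q[:,2]-np.polyval(w,a);i=abs(r)<.006
    # yaw fit
    A=np.c_[Q[i,:2],np.ones(i.sum())];ww=np.linalg.lstsq(A,Q[i,2],rcond=None)[0]
    print(w,np.degrees(np.arctan(w[0])),i.mean(),"yaw",np.degrees(np.arctan2(ww[1],ww[0])));return w
reg=np.zeros((420,560),bool);reg[178:232,178:265]=1;reg[195:222,200:238]=0
w=fit(reg)
for zz in(.1445,): 
    print("case origin Xproj if window z .1445:", (zz-w[1])/w[0])
reg[:]=0;reg[165:228,285:365]=1;w2=fit(reg)
d=s;Ps=cloud(s)
# rear wall top line and orange edges on plane z=w: intersect rays
def onplane(d,u,v,w):
    T=d["cam_to_world"];K=d["K"];r=T[:3,:3]@np.array([(u-K[0,2])/K[0,0],(v-K[1,2])/K[1,1],1]);o=T[:3,3]
    n=np.array([-w[0]*X[0],-w[0]*X[1],1]);return o+r*(w[1]-n@o)/(n@r)
n=np.tan(np.radians(25))
wr=w
for p in((267.9,155),(271.6,239),(162.8,159),(171,243)):
    q=onplane(t,*p,wr);print(q,q[:2]@X,q[:2]@Y)
print("rear corners proj",np.array([.6909,-.1639])@X,np.array([.6812,.3624])@X,np.array([.6909,-.1639])@Y,np.array([.6812,.3624])@Y)
```

```text
[ 0.4642 -0.1288] 24.898683133551973 0.9953475643130816 yaw 0.903777735189045
case origin Xproj if window z .1445: 0.5887762751949587
[ 0.4644 -0.1474] 24.908685030029165 0.9926221335992024 yaw 0.7999634747739381
[0.6524 0.0929 0.1748] 0.6540298348463246 0.08092593120290943
[0.4702 0.0894 0.0902] 0.4718086195243178 0.08076276400543167
[0.6487 0.334  0.1751] 0.6546628101651257 0.3220455632503369
[0.4657 0.3306 0.0902] 0.4716960852870617 0.32202336262411313
rear corners proj 0.6877805308194042 0.6877265709950088 -0.176533173726013 0.3498562041002663
```

```bash
cat >> h.py <<'E'
yaw=np.radians(1.05);X=np.array([np.cos(yaw),np.sin(yaw),0]);Y=np.array([-X[1],X[0],0]);Z=np.array([0,0,1.])
a25=np.radians(25);N=np.cos(a25)*Z-np.sin(a25)*X
XC,YC=.582,.0860
def C2W(p):return (XC+p[0])*X+(YC+p[1])*Y+p[2]*Z
def W2C(p):return np.array([p@X-XC,p@Y-YC,p[2]])
def onslope(d,u,v,h):
    "hit on plane h above hung sole undersides -> case coords"
    T=d["cam_to_world"];K=d["K"];r=T[:3,:3]@np.array([(u-K[0,2])/K[0,0],(v-K[1,2])/K[1,1],1]);o=T[:3,3]
    p0=C2W([0,0,.075])+h*N;q=o+r*((p0-o)@N)/(r@N);return W2C(q)
E
python3 - <<'E'
from h import *
np.set_printoptions(precision=4,suppress=True)
t=load("top0.npz");s=load("scene0.npz")
c=lambda x,y:(150+x/3.2-.3,135+y/3.2-.3)
print("knob",onslope(t,218.5,212.3,.080))
e=lambda x,y:(180+x/3.2-.3,170+y/3.2-.3)
print("knob scene",onslope(s,*e(515,51),.080))
for n,x in(("o",125),("y",219),("g",316)):print(n,onslope(t,*c(x,200),.010))
for n,x,y in(("o",82,130),("o",95,300),("o",160,298),("y",180,130),("y",192,296),("y",256,293),("g",280,126),("g",288,293),("g",350,291)):print(n,onslope(t,*c(x,y),.010))
print("screws y",onslope(t,*c(212,144),.01),onslope(t,*c(222,281),.01),"o",onslope(t,*c(114,148),.01),onslope(t,*c(127,284),.01))
for xx in(.572,.582,.592):
    pass
# front edges of window in both cams
print("win corners top", [onslope(t,*p,.063) for p in((267.9,155),(271.6,239),(162.8,159),(171,243))])
print("win corners scene", [onslope(s,*e(*p),.063) for p in((350,76),(410,119),(622,50),(738,85))])
E
```

```text
knob [-0.05    0.1146  0.14  ]
knob scene [-0.0462  0.1161  0.1417]
o [0.0014 0.1937 0.0867]
y [-0.0013  0.1219  0.0854]
g [-0.004   0.0477  0.0842]
o [0.0515 0.2217 0.1101]
o [-0.0696  0.2238  0.0536]
o [-0.07    0.1731  0.0534]
y [0.0488 0.1476 0.1088]
y [-0.0695  0.1481  0.0536]
y [-0.0691  0.0982  0.0538]
g [0.0487 0.0719 0.1088]
g [-0.0701  0.0734  0.0534]
g [-0.0704  0.0252  0.0532]
screws y [0.0382 0.1242 0.1038] [-0.0594  0.124   0.0583] o [0.0382 0.1987 0.1038] [-0.0589  0.1978  0.0586]
win corners top [array([ 0.0711, -0.0051,  0.1777]), array([-0.1106, -0.0053,  0.093 ]), array([0.0717, 0.2353, 0.178 ]), array([-0.1107,  0.2354,  0.0929])]
win corners scene [array([-0.0932, -0.0059,  0.101 ]), array([ 0.0999, -0.009 ,  0.1911]), array([-0.0993,  0.2336,  0.0982]), array([0.0935, 0.2299, 0.1881])]
```

```bash
sed -i 's/^XC,YC=.*/XC,YC=.583,.0852/' h.py
cat >> h.py <<'E'
from scipy.spatial.transform import Rotation as R
def orient(pitch,head=1.05):
    "tool x along heading (deg), tool z leaning forward by pitch deg"
    return R.from_euler('z',head,degrees=True)*R.from_euler('x',180,degrees=True)*R.from_euler('y',pitch,degrees=True)
def tcp(grasp_w,o):return grasp_w+.019*o.as_matrix()[:,2]
def plan(wps,start=None,mm=1.,deg=.5):
    "wps: (tcp pos, R, rows, grip); prints rows, diffusing rounding"
    st=read_state();p=st["ee_pos"].copy();o=R.from_rotvec(st["orientation"])
    if start: p,o=start
    for P,O,n,g in wps:
        p0=p.copy();o0=o;rv=(o0.inv()*O).as_rotvec();out=[]
        for k in range(1,n+1):
            tp=p0+(P-p0)*k/n;to=o0*R.from_rotvec(rv*k/n)
            d=np.round(o.inv().apply(tp-p)*1000/mm)*mm;w=np.round(np.degrees((o.inv()*to).as_rotvec())/deg)*deg
            out+=[*d,*w,g];p=p+o.apply(d/1000);o=o*R.from_rotvec(np.radians(w))
            if k%8==0 or k==n: print([float(x) if x%1 else int(x) for x in out]);out=[]
        print("--",np.round(p,4))
    return p,o
E
python3 - <<'E'
from h import *
V=np.array
plan([(V([.45,-.27,.30]),orient(0),8,.45),(tcp(C2W([-.051,.1155,.147]),orient(25))+.06*N,orient(25),10,.45)])
print(tcp(C2W([-.051,.1155,.147]),orient(25)))
E
```

```text
[42, -28, -8, 0, 0, 2, 0.45, 42, -30, -7, 0, 0, 2.5, 0.45, 40, -31, -8, 0, 0, 2, 0.45, 39, -33, -8, 0, 0, 2.5, 0.45, 38, -34, -8, 0, 0, 2, 0.45, 36, -35, -7, 0, 0, 2.5, 0.45, 35, -38, -8, 0, 0, 2, 0.45, 33, -38, -8, 0, 0, 2, 0.45]
-- [ 0.45   -0.27    0.3003]
[7, -48, 12, 0, 2.5, 0, 0.45, 7, -48, 12, 0, 2.5, 0, 0.45, 6, -48, 12, 0, 2.5, 0, 0.45, 5, -47, 12, 0, 2.5, 0, 0.45, 5, -48, 13, 0, 2.5, 0, 0.45, 5, -48, 13, 0, 2.5, 0, 0.45, 4, -48, 13, 0, 2.5, 0, 0.45, 3, -48, 14, 0, 2.5, 0, 0.45]
[3, -48, 13, 0, 2.5, 0, 0.45, 2, -48, 13, 0, 2.5, 0, 0.45]
-- [0.511  0.2106 0.1847]
[0.53626125 0.21056231 0.12978015]
```

Emit:
{"name": "step_arm", "arguments": {
  "deltas": [42, -28, -8, 0, 0, 2, 0.45, 42, -30, -7, 0, 0, 2.5, 0.45, 40, -31, -8, 0, 0, 2, 0.45, 39, -33, -8, 0, 0, 2.5, 0.45, 38, -34, -8, 0, 0, 2, 0.45, 36, -35, -7, 0, 0, 2.5, 0.45, 35, -38, -8, 0, 0, 2, 0.45, 33, -38, -8, 0, 0, 2, 0.45],
  "grip_force": 15
}}

```text
t: 1.1
ee_pos: [0.4509, -0.2688, 0.3007]
orientation: [-3.141, -0.032, 0.001]
ft_force: [0.3, -1.3, -0.5]
grip_width: 0.454
grip_force: 0.0
```

Emit:
{"name": "step_arm", "arguments": {
  "deltas": [7, -48, 12, 0, 2.5, 0, 0.45, 7, -48, 12, 0, 2.5, 0, 0.45, 6, -48, 12, 0, 2.5, 0, 0.45, 5, -47, 12, 0, 2.5, 0, 0.45, 5, -48, 13, 0, 2.5, 0, 0.45, 5, -48, 13, 0, 2.5, 0, 0.45, 4, -48, 13, 0, 2.5, 0, 0.45, 3, -48, 14, 0, 2.5, 0, 0.45]
}}

```text
t: 2.1
ee_pos: [0.5004, 0.1156, 0.2095]
orientation: [-3.093, -0.032, -0.537]
ft_force: [10.4, 6.4, 3.4]
grip_width: 0.448
grip_force: 0.0
```

Emit:
{"name": "step_arm", "arguments": {
  "deltas": [3, -48, 13, 0, 2.5, 0, 0.45, 2, -48, 13, 0, 2.5, 0, 0.45, 0, 0, 0, 0, 0, 0, 0.45, 0, 0, 0, 0, 0, 0, 0.45]
}}

```text
t: 2.6
ee_pos: [0.5137, 0.18, 0.2034]
orientation: [3.078, 0.03, 0.598]
ft_force: [0.1, -0.5, 0.2]
grip_width: 0.452
grip_force: 0.0
```

Run:
```python
from h import *
g=tcp(C2W([-.051,.1155,.147]),orient(25))
plan([(g+.045*N,orient(25),4,.45),(g,orient(25),4,.45)])
d=get_image("top");cv2.imwrite("pics/t1.png",cv2.resize(d["frame"][120:300,140:400,::-1],None,fx=3,fy=3))
```

```text
[-2, -8, 8, 0, 1, 0, 0.45, -2, -7, 8, 0.5, 0.5, 0, 0.45, -3, -8, 8, 0, 1, 0, 0.45, -2, -7, 8, 0, 0.5, 0, 0.45]
-- [0.5175 0.2099 0.1702]
[0, 0, 11, 0, 0, 0, 0.45, 0, 0, 11, 0, 0, 0, 0.45, 0, 0, 11, 0, 0, 0, 0.45, 0, 0, 12, 0, 0, 0, 0.45]
-- [0.5365 0.2102 0.1295]
```

View pics/t1.png

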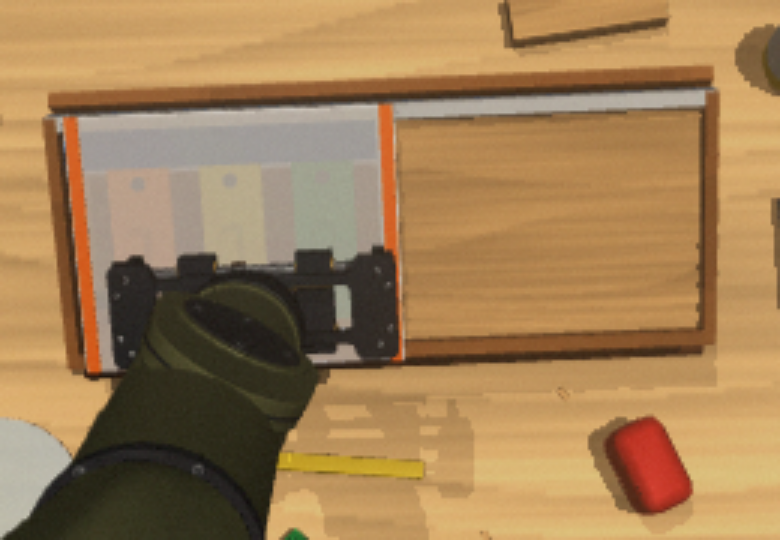

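Emit:
{"name": "step_arm", "arguments": {
  "deltas": [-2, -8, 8, 0, 1, 0, 0.45, -2, -7, 8, 0.5, 0.5, 0, 0.45, -3, -8, 8, 0, 1, 0, 0.45, -2, -7, 8, 0, 0.5, 0, 0.45, 0, 0, 0, 0, 0, 0, 0.45]
}}

```text
t: 3.28
ee_pos: [0.528, 0.2197, 0.1896]
orientation: [3.067, 0.031, 0.628]
ft_force: [0.2, -0.8, 0.1]
grip_width: 0.451
grip_force: 0.0
```

Emit:
{"name": "step_arm", "arguments": {
  "deltas": [0, 0, 11, 0, 0, 0, 0.45, 0, 0, 11, 0, 0, 0, 0.45, 0, 0, 11, 0, 0, 0, 0.45, 0, 0, 10, 0, 0, 0, 0.45, 0, 0, 0, 0, 0, 0, 0.45]
}}

```text
t: 3.9
ee_pos: [0.5509, 0.2226, 0.1595]
orientation: [3.064, 0.026, 0.599]
ft_force: [-0.2, -0.8, 0.3]
grip_width: 0.446
grip_force: 0.0
```

Emit:
{"name": "step_arm", "arguments": {
  "deltas": [0, 0, 0, 0, 0, 0, 0, 0, 0, 0, 0, 0, 0, 0, 0, 0, 0, 0, 0, 0, 0, 0, 0, 0, 0, 0, 0, 0]
}}

```text
t: 4.4
ee_pos: [0.5505, 0.2229, 0.1603]
orientation: [3.064, 0.026, 0.6]
ft_force: [0.2, 0.2, -0.2]
grip_width: 0.022
grip_force: 0.0
```

Run:
```python
from h import *
np.set_printoptions(precision=3,suppress=True)
s=read_state();print(s["joint_positions"],s["ee_pos"],s["orientation"],s["effort"])
plan([(tcp(C2W([-.051,.1155,.147]),orient(25))+.05*N,orient(25),4,.45)])
```

```text
[-0.77   0.712  0.303  2.093  0.535  0.043 -2.654] [0.551 0.223 0.16 ] [3.064 0.026 0.6  ] [  0.    -44.987   5.287  -8.092   0.054  -0.646  -0.008]
[-7, 3, -7, 0.5, 0.5, 0, 0.45, -7, 3, -7, 0, 1, 0, 0.45, -6, 3, -6, 0.5, 0.5, 0, 0.45, -7, 3, -7, 0.5, 1, 0, 0.45]
-- [0.515 0.21  0.175]
```

Run:
```python
from h import *
V=np.array
print((orient(0).inv()*orient(0,91.05)).as_rotvec())
plan([(V([.52,.2,.25]),orient(0),5,.45),(V([.5,.2,.27]),orient(0,91.05),9,.45),(V([.5,.2,.27]),orient(0,181.05),9,.45)])
```

```text
[-1.06958516e-34  1.92367069e-16 -1.57079633e+00]
[1, 5, -19, 0.5, -4.5, 0, 0.45, 0, 5, -19, 0, -4.5, 0, 0.45, -2, 4, -19, 0.5, -4.5, 0, 0.45, -4, 5, -18, 0, -4, 0, 0.45, -4, 4, -19, 0.5, -4.5, 0, 0.45]
-- [0.5204 0.2005 0.2505]
[-2, 0, -2, 0, 0, -10, 0.45, -2, 0, -2, 0, 0, -10, 0.45, -3, -1, -3, 0, 0, -10, 0.45, -1, -1, -2, 0, 0, -10, 0.45, -2, -2, -2, 0, 0, -10, 0.45, -2, -2, -2, 0, 0, -10, 0.45, -1, -1, -2, 0, 0, -10, 0.45, -1, -3, -2, 0, 0, -10, 0.45]
[0, -2, -3, 0, 0, -10, 0.45]
-- [0.4997 0.2001 0.2705]
[0, 0, 0, 0, 0, -10, 0.45, 0, 0, 0, 0, 0, -10, 0.45, 0, 0, 0, 0, 0, -10, 0.45, 0, 0, 0, 0, 0, -10, 0.45, 0, 0, 0, 0, 0, -10, 0.45, 0, 0, 0, 0, 0, -10, 0.45, 0, 0, 0, 0, 0, -10, 0.45, 0, 0, 0, 0, 0, -10, 0.45]
[0, 0, 0, 0, 0, -10, 0.45]
-- [0.4997 0.2001 0.2705]
```

Emit:
{"name": "step_arm", "arguments": {
  "deltas": [1, 5, -19, 0.5, -4.5, 0, 0.45, 0, 5, -19, 0, -4.5, 0, 0.45, -2, 4, -19, 0.5, -4.5, 0, 0.45, -4, 5, -18, 0, -4, 0, 0.45, -4, 4, -19, 0.5, -4.5, 0, 0.45, 0, 0, 0, 0, 0, 0, 0.45]
}}

```text
t: 5.15
ee_pos: [0.5224, 0.1998, 0.2513]
orientation: [-3.137, -0.023, -0.01]
ft_force: [0.2, -0.5, -0.2]
grip_width: 0.45
grip_force: 0.0
```

Emit:
{"name": "step_arm", "arguments": {
  "deltas": [-2, 0, -2, 0, 0, -10, 0.45, -2, 0, -2, 0, 0, -10, 0.45, -3, -1, -3, 0, 0, -10, 0.45, -1, -1, -2, 0, 0, -10, 0.45, -2, -2, -2, 0, 0, -10, 0.45, -2, -2, -2, 0, 0, -10, 0.45, -1, -1, -2, 0, 0, -10, 0.45, -1, -3, -2, 0, 0, -10, 0.45]
}}

```text
t: 6.15
ee_pos: [0.5008, 0.1999, 0.2662]
orientation: [-2.381, -2.049, -0.005]
ft_force: [-0.6, 0.6, 0.2]
grip_width: 0.448
grip_force: 0.0
```

Emit:
{"name": "step_arm", "arguments": {
  "deltas": [0, 0, 0, 0, 0, -10, 0.45, 0, 0, 0, 0, 0, -10, 0.45, 0, 0, 0, 0, 0, -10, 0.45, 0, 0, 0, 0, 0, -10, 0.45, 0, 0, 0, 0, 0, -10, 0.45, 0, 0, 0, 0, 0, -10, 0.45, 0, 0, 0, 0, 0, -10, 0.45, 0, 0, 0, 0, 0, -10, 0.45]
}}

```text
t: 7.15
ee_pos: [0.5008, 0.2001, 0.266]
orientation: [0.506, 3.099, 0.005]
ft_force: [-0.3, -0.1, -1.0]
grip_width: 0.453
grip_force: 0.0
```

Emit:
{"name": "step_arm", "arguments": {
  "deltas": [0, 0, 0, 0, 0, -10, 0.45, 0, 0, 0, 0, 0, -10, 0.45, 0, 0, 0, 0, 0, 0, 0.45]
}}

```text
t: 7.52
ee_pos: [0.5009, 0.2001, 0.266]
orientation: [-0.028, 3.14, 0.005]
ft_force: [0.1, -0.3, 0.7]
grip_width: 0.447
grip_force: 0.0
```

Run:
```python
from h import *
np.set_printoptions(precision=3,suppress=True)
s=read_state();print(s["joint_positions"])
o=orient(-10,181.05);g=tcp(C2W([-.0523,.1155,.1497]),o)
plan([(g+V*.0 if 0 else g+np.array([0,0,.05]),o,4,.45),(g,o,4,.45)])
```

```text
[ 0.191  0.801 -1.228  1.767  0.818  1.185  0.305]
[-7, 2, 21, 0, -2.5, 0, 0.45, -7, 3, 22, 0, -2.5, 0, 0.45, -5, 2, 22, 0, -2.5, 0, 0.45, -5, 3, 22, 0, -2.5, 0, 0.45]
-- [0.53  0.211 0.181]
[2, 0, 12, 0, 0, 0, 0.45, 3, 0, 12, 0, 0, 0, 0.45, 2, 0, 13, 0, 0, 0, 0.45, 2, -1, 12, 0, 0, 0, 0.45]
-- [0.53  0.21  0.131]
```

Emit:
{"name": "step_arm", "arguments": {
  "deltas": [-7, 2, 21, 0, -2.5, 0, 0.45, -7, 3, 22, 0, -2.5, 0, 0.45, -5, 2, 22, 0, -2.5, 0, 0.45, -5, 3, 22, 0, -2.5, 0, 0.45, 0, 0, 0, 0, 0, 0, 0.45]
}}

```text
t: 8.15
ee_pos: [0.5299, 0.2103, 0.1807]
orientation: [-0.026, 2.967, 0.005]
ft_force: [-0.3, 1.2, -0.2]
grip_width: 0.449
grip_force: 0.0
```

Emit:
{"name": "step_arm", "arguments": {
  "deltas": [2, 0, 12, 0, 0, 0, 0.45, 3, 0, 12, 0, 0, 0, 0.45, 2, 0, 13, 0, 0, 0, 0.45, 2, -1, 12, 0, 0, 0, 0.45, 0, 0, 0, 0, 0, 0, 0.45]
}}

```text
t: 8.78
ee_pos: [0.5308, 0.2091, 0.1311]
orientation: [-0.026, 2.966, 0.006]
ft_force: [-0.3, -0.6, -0.8]
grip_width: 0.453
grip_force: 0.0
```

Emit:
{"name": "step_arm", "arguments": {
  "deltas": [0, 0, 0, 0, 0, 0, 0, 0, 0, 0, 0, 0, 0, 0, 0, 0, 0, 0, 0, 0, 0, 0, 0, 0, 0, 0, 0, 0]
}}

```text
t: 9.28
ee_pos: [0.5315, 0.2104, 0.1328]
orientation: [-0.026, 2.963, 0.009]
ft_force: [1.4, 1.1, 1.6]
grip_width: 0.223
grip_force: 15.0
```

Emit:
{"name": "step_arm", "arguments": {
  "deltas": [0, -15, 0, 0, 0, 0, 0, 0, -30, 0, 0, 0, 0, 0, 0, -35, 0, 0, 0, 0, 0, 0, -35, 0, 0, 0, 0, 0, 0, -35, 0, 0, 0, 0, 0, 0, -35, 0, 0, 0, 0, 0, 0, -35, 0, 0, 0, 0, 0, 0, -20, 0, 0, 0, 0, 0]
}}

```text
t: 10.28
ee_pos: [0.536, -0.0288, 0.1329]
orientation: [-0.026, 2.961, 0.018]
ft_force: [1.6, 31.0, -12.3]
grip_width: 0.231
grip_force: 15.1
```

Emit:
{"name": "step_arm", "arguments": {
  "deltas": [0, -5, 0, 0, 0, 0, 0, 0, -3, 0, 0, 0, 0, 0, 0, 0, 0, 0, 0, 0, 0]
}}

```text
t: 10.65
ee_pos: [0.536, -0.0281, 0.1328]
orientation: [-0.039, 2.961, 0.037]
ft_force: [2.4, 20.0, -6.6]
grip_width: 0.221
grip_force: 15.1
```

Emit:
{"name": "step_arm", "arguments": {
  "deltas": [0, 0, 0, 0, 0, 0, 0.45, 0, 0, 0, 0, 0, 0, 0.45, 0, 0, -25, 0, 0, 0, 0.45, 0, 0, -45, 0, 0, 0, 0.45, 0, -40, -45, 0, 0, 0, 0.45, 0, -50, 0, 0, 0, 0, 0.45, 0, -60, 0, 0, 0, 0, 0.45, 0, -60, 0, 0, 0, 0, 0.45]
}}

```text
t: 11.65
ee_pos: [0.5173, -0.2526, 0.2437]
orientation: [-0.024, 2.967, 0.004]
ft_force: [1.6, 0.7, 0.7]
grip_width: 0.453
grip_force: 0.0
```

Run:
```python
from h import *
d=get_image("top");np.savez("top1.npz",**d);cv2.imwrite("pics/t2.png",cv2.resize(d["frame"][120:300,150:500,::-1],None,fx=2.28,fy=2.28,interpolation=cv2.INTER_CUBIC))
d=get_image("scene");np.savez("scene1.npz",**d)
np.set_printoptions(precision=3,suppress=True);print(read_state()["joint_positions"])
```

```text
[ 1.074  0.82  -1.197  1.833  0.946  0.967  1.088]
```

View pics/t2.png

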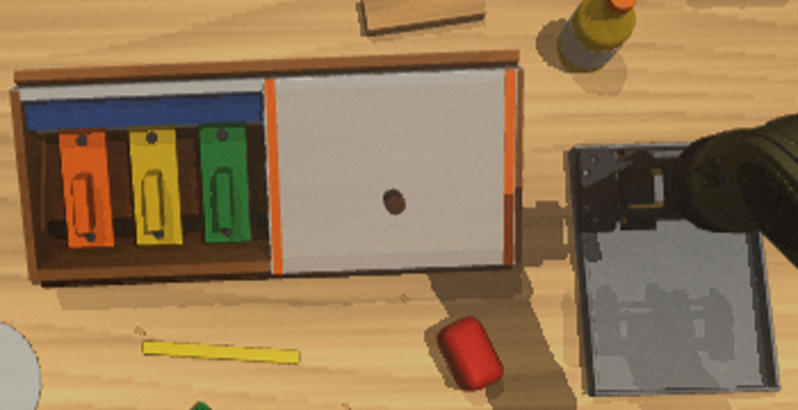

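Run:
```python
from h import *
np.set_printoptions(precision=4,suppress=True)
t=load("top1.npz");h=cv2.cvtColor(t["frame"],cv2.COLOR_RGB2HSV)
g=cv2.cvtColor(t["frame"],cv2.COLOR_RGB2GRAY)
kk=(g<70);kk[:200]=0;kk[218:]=0;kk[:,:310]=0;kk[:,335:]=0
v,u=np.where(kk);print("knob",onslope(t,u.mean(),v.mean(),.080))
for n,lo,hi,x0,x1 in(("o",(3,150,60),(16,255,255),174,200),("y",(20,140,60),(32,255,255),204,232),("g",(45,100,30),(80,255,255),232,262)):
    m=cv2.inRange(h,lo,hi);m[:,:x0]=0;m[:,x1:]=0;m[:165]=0;m[235:]=0
    v,u=np.where(m)
    # edges in low part rows (sole edges)
    rows=[r for r in range(180,224)];L=[];Rr=[]
    for r in rows:
        c=np.where(m[r])[0]
        if len(c)>8: L.append(onslope(t,c[0]-.5,r,.01)[1]);Rr.append(onslope(t,c[-1]+.5,r,.01)[1])
    bot=np.array([np.where(m[:,c])[0].max() for c in range(u.min()+4,u.max()-3)])
    print(n,"L",np.median(L),"R",np.median(Rr),"mid",(np.median(L)+np.median(Rr))/2,"low",onslope(t,u.mean(),np.median(bot)+.5,.01), "bounds",u.min(),u.max(),v.min(),v.max())
cv2.imwrite("pics/t3.png",cv2.resize(t["frame"][165:240,160:270,::-1],None,fx=7,fy=7,interpolation=cv2.INTER_CUBIC))
```

```text
knob [-0.0507 -0.1249  0.1396]
o L 0.2311310481659336 R 0.16959258098826452 mid 0.20036181457709906 low [-0.0854  0.2073  0.0462] bounds 174 199 176 234
y L 0.14890547957326522 R 0.09891241196691472 mid 0.12390894577008997 low [-0.0719  0.1285  0.0525] bounds 206 229 175 227
g L 0.07391184775900976 R 0.024615263427483894 mid 0.04926355559324683 low [-0.07    0.0527  0.0534] bounds 237 259 174 225
```

View pics/t3.png

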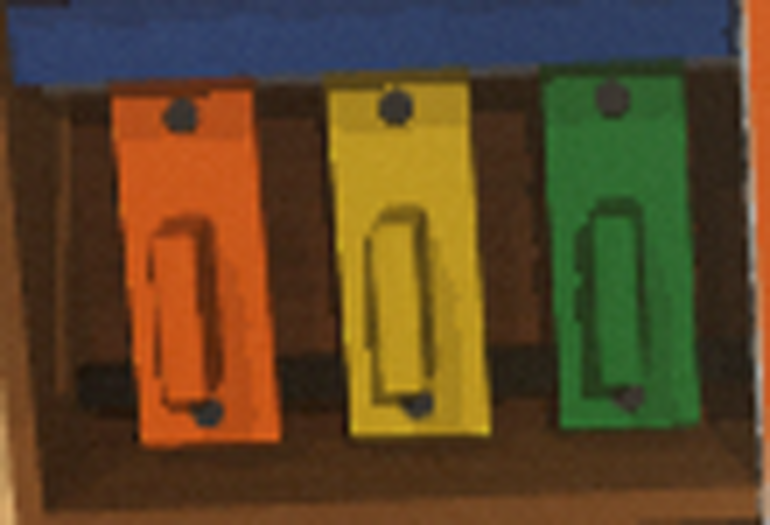

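Run:
```python
from h import *
np.set_printoptions(precision=4,suppress=True)
t=load("top1.npz")
for n,x,y in(("o",183,319),("y",398,310),("g",616,300)):print(n,onslope(t,160+x/7-.4,165+y/7-.4,.048))
s=read_state();print(s["ee_pos"])
# plan: grasp green (bay y .05): grasp at block (-20,.036)
def hung(bx,bz,y):  # block frame -> case
    c,sn=np.cos(a25),np.sin(a25);return np.array([bx*c-bz*sn,y,.075+bx*sn+bz*c])
o=orient(-10,181.05)
for n,y in(("g",.05),("y",.125),("o",.2)):
    print(n,tcp(C2W(hung(-.02,.036,y)),o))
```

```text
o [-0.0368  0.1972  0.1108]
y [-0.0366  0.1238  0.1109]
g [-0.0362  0.0496  0.1111]
[ 0.516  -0.2591  0.2416]
g [0.5504 0.1453 0.0805]
y [0.549  0.2203 0.0805]
o [0.5476 0.2953 0.0805]
```

```bash
cat >> h.py <<'E'
def hung(bx,bz,y):
    c,sn=np.cos(a25),np.sin(a25);return np.array([bx*c-bz*sn,y,.075+bx*sn+bz*c])
def extract(lift=.015,draw=.055,g=0):
    s=read_state();p=s["ee_pos"];o=R.from_rotvec(s["orientation"])
    def pose(phi,dx,dz):
        q=R.from_rotvec(Y*np.radians(phi));L=C2W([.0607,0,.1033]);return L+q.apply(p-L)+dx*X+dz*Z,q*o
    w=[(*pose(f,.004*f/25,.001*f/25),1,g) for f in (2,5,8,11,14,17,20,22.5,25)]
    e=pose(25,.004,lift);w+=[(*e,3,g),(*pose(25,.004-draw,lift),4,g),(*pose(25,.004-draw,.11),4,g)]
    return plan(w,mm=.5)
E
python3 - <<'E'
from h import *
o=orient(-10,181.05);g=tcp(C2W(hung(-.02,.036,.049)),o)
plan([(g+np.array([0,-.15,.12]),o,5,.45),(g+np.array([0,0,.10]),o,4,.45),(g,o,5,.45)])
E
```

```text
[-5, 51, 9, 0, 0, 0, 0.45, -6, 50, 10, 0, 0, -0.5, 0.45, -6, 51, 9, 0, 0, 0, 0.45, -6, 51, 9, 0, 0, 0, 0.45, -6, 50, 9, 0, 0, -0.5, 0.45]
-- [ 0.5506 -0.006   0.2008]
[0, 38, 5, 0, 0, 0, 0.45, 0, 37, 5, 0, 0, 0, 0.45, 1, 38, 5, 0, 0, 0, 0.45, 0, 37, 5, 0, 0, 0, 0.45]
-- [0.5502 0.144  0.1804]
[3, 0, 20, 0, 0, 0, 0.45, 4, 0, 19, 0, 0, 0, 0.45, 3, 0, 20, 0, 0, 0, 0.45, 3, 1, 20, 0, 0, 0, 0.45, 4, 0, 20, 0, 0, 0, 0.45]
-- [0.5503 0.1446 0.0799]
```

Emit:
{"name": "step_arm", "arguments": {
  "deltas": [-5, 51, 9, 0, 0, 0, 0.45, -6, 50, 10, 0, 0, -0.5, 0.45, -6, 51, 9, 0, 0, 0, 0.45, -6, 51, 9, 0, 0, 0, 0.45, -6, 50, 9, 0, 0, -0.5, 0.45],
  "grip_force": 40
}}

```text
t: 12.38
ee_pos: [0.5492, 0.0049, 0.2039]
orientation: [-0.05, 2.965, 0.001]
ft_force: [1.0, 0.7, 0.0]
grip_width: 0.449
grip_force: 0.0
```

Emit:
{"name": "step_arm", "arguments": {
  "deltas": [0, 38, 5, 0, 0, 0, 0.45, 0, 37, 5, 0, 0, 0, 0.45, 1, 38, 5, 0, 0, 0, 0.45, 0, 37, 5, 0, 0, 0, 0.45, 0, 0, 0, 0, 0, 0, 0.45, 0, 0, 0, 0, 0, 0, 0.45]
}}

```text
t: 13.12
ee_pos: [0.547, 0.153, 0.1842]
orientation: [-0.05, 2.965, 0.001]
ft_force: [0.7, -0.9, -0.4]
grip_width: 0.449
grip_force: 0.0
```

Run:
```python
from h import *
o=orient(-10,181.05);g=tcp(C2W(hung(-.02,.036,.049)),o)
np.set_printoptions(precision=3,suppress=True);print(read_state()["joint_positions"])
plan([(g,o,6,.45)])
```

```text
[ 0.192  0.826 -1.026  1.939  1.122  0.889  0.169]
[3, -1, 17, 0, 0, 0, 0.45, 2, -2, 17, 0, 0, 0.5, 0.45, 3, -1, 17, 0, 0, 0, 0.45, 2, -2, 17, 0, 0, 0, 0.45, 3, -1, 18, 0, 0, 0, 0.45, 2, -2, 17, 0, 0, 0.5, 0.45]
-- [0.551 0.144 0.08 ]
```

Emit:
{"name": "step_arm", "arguments": {
  "deltas": [3, -1, 17, 0, 0, 0, 0.45, 2, -2, 17, 0, 0, 0.5, 0.45, 3, -1, 17, 0, 0, 0, 0.45, 2, -2, 17, 0, 0, 0, 0.45, 3, -1, 18, 0, 0, 0, 0.45, 2, -2, 17, 0, 0, 0.5, 0.45, 0, 0, 0, 0, 0, 0, 0.45]
}}

```text
t: 14.0
ee_pos: [0.5505, 0.1432, 0.0794]
orientation: [-0.022, 2.967, 0.003]
ft_force: [-0.2, 0.2, 0.3]
grip_width: 0.45
grip_force: 0.0
```

Emit:
{"name": "step_arm", "arguments": {
  "deltas": [0, 0, 0, 0, 0, 0, 0, 0, 0, 0, 0, 0, 0, 0, 0, 0, 0, 0, 0, 0, 0, 0, 0, 0, 0, 0, 0, 0]
}}

```text
t: 14.5
ee_pos: [0.5512, 0.1463, 0.0813]
orientation: [-0.026, 2.963, 0.007]
ft_force: [-1.5, -1.0, 4.8]
grip_width: 0.176
grip_force: 40.0
```

Run:
```python
from h import *
extract()
```

```text
[0, 0, -3.5, 0, 2, 0, 0]
-- [0.5506 0.1463 0.0847]
[-0.5, 0, -4.5, 0, 3, 0, 0]
-- [0.5504 0.1463 0.0892]
[-0.5, 0, -5, 0, 3, 0, 0]
-- [0.5505 0.1463 0.0943]
[0, 0, -5, 0, 3, 0, 0]
-- [0.5503 0.1463 0.0992]
[-0.5, 0, -5, 0, 3, 0, 0]
-- [0.5508 0.1463 0.1042]
[0, 0, -5, 0, 3, 0, 0]
-- [0.5512 0.1462 0.1092]
[-0.5, 0, -5, 0, 3, 0, 0]
-- [0.5522 0.1462 0.1141]
[0, 0, -4, 0, 2.5, 0, 0]
-- [0.5529 0.1462 0.1181]
[-0.5, 0, -4.5, 0, 2.5, 0, 0]
-- [0.5544 0.1463 0.1224]
[1, 0, -4.5, 0, 0, 0, 0, 1.5, 0, -4.5, 0, 0, 0, 0, 1, 0, -4.5, 0, 0, 0, 0]
-- [0.5544 0.1462 0.1363]
[13.5, 0, 3.5, 0, 0, 0, 0, 13, 0, 3.5, 0, 0, 0, 0, 13.5, 0, 3.5, 0, 0, 0, 0, 13.5, 0, 3.5, 0, 0, 0, 0]
-- [0.4991 0.1452 0.1364]
[6, 0, -23, 0, 0, 0, 0, 6, 0, -23, 0, 0, 0, 0, 6, 0.5, -23, 0, 0, 0, 0, 6, 0, -23, 0, 0, 0, 0]
-- [0.4994 0.1454 0.2315]
```

Emit:
{"name": "step_arm", "arguments": {
  "deltas": [0, 0, -3.5, 0, 2, 0, 0, -0.5, 0, -4.5, 0, 3, 0, 0, -0.5, 0, -5, 0, 3, 0, 0, 0, 0, -5, 0, 3, 0, 0, -0.5, 0, -5, 0, 3, 0, 0, 0, 0, -5, 0, 3, 0, 0, -0.5, 0, -5, 0, 3, 0, 0, 0, 0, -4, 0, 2.5, 0, 0]
}}

```text
t: 15.5
ee_pos: [0.552, 0.1462, 0.1176]
orientation: [0.028, -2.923, -0.002]
ft_force: [-2.5, 0.1, 1.9]
grip_width: 0.18
grip_force: 40.0
```

Emit:
{"name": "step_arm", "arguments": {
  "deltas": [-0.5, 0, -4.5, 0, 2.5, 0, 0, 0, 0, 0, 0, 0, 0, 0, 0, 0, 0, 0, 0, 0, 0]
}}

```text
t: 15.88
ee_pos: [0.5546, 0.146, 0.1215]
orientation: [0.026, -2.884, -0.001]
ft_force: [1.3, 0.1, -0.5]
grip_width: 0.18
grip_force: 40.0
```

Run:
```python
from h import *
d=get_image("scene");cv2.imwrite("pics/s2.png",cv2.resize(d["frame"][130:290,180:440,::-1],None,fx=3,fy=3,interpolation=cv2.INTER_CUBIC))
s=read_state();print(s["ee_pos"],s["joint_positions"].round(3))
```

```text
[0.55442788 0.14601589 0.12154573] [ 0.19   1.088 -1.038  1.548  0.774  1.248  0.589]
```

View pics/s2.png

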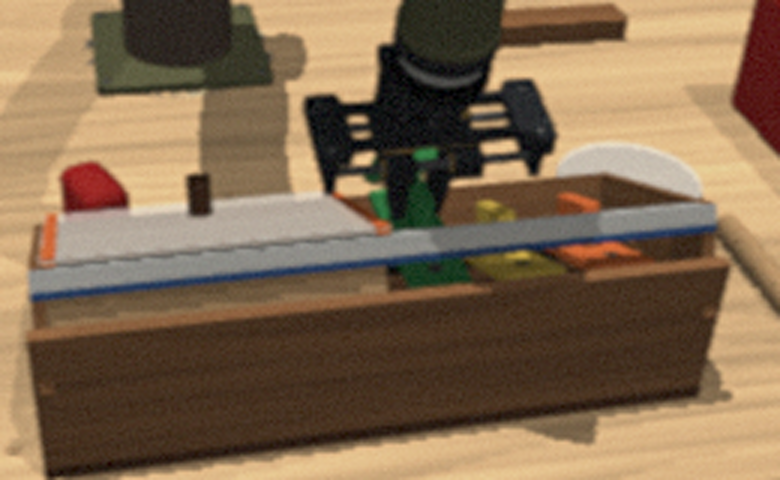

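Emit:
{"name": "step_arm", "arguments": {
  "deltas": [1, 0, -4.5, 0, 0, 0, 0, 1.5, 0, -5, 0, 0, 0, 0, 1, 0, -5, 0, 0, 0, 0, 0, 0, 0, 0, 0, 0, 0]
}}

```text
t: 16.42
ee_pos: [0.5547, 0.1462, 0.1371]
orientation: [0.026, -2.883, -0.002]
ft_force: [-0.0, 0.4, -2.2]
grip_width: 0.179
grip_force: 40.0
```

Emit:
{"name": "step_arm", "arguments": {
  "deltas": [13.5, 0, 3.5, 0, 0, 0, 0, 13, 0, 3.5, 0, 0, 0, 0, 13.5, 0, 3.5, 0, 0, 0, 0, 13.5, 0, 3.5, 0, 0, 0, 0, 0, 0, 0, 0, 0, 0, 0]
}}

```text
t: 17.05
ee_pos: [0.4985, 0.1448, 0.1368]
orientation: [0.028, -2.882, -0.0]
ft_force: [0.7, 0.4, -1.7]
grip_width: 0.174
grip_force: 40.0
```

Emit:
{"name": "step_arm", "arguments": {
  "deltas": [6, 0, -23, 0, 0, 0, 0, 6, 0, -23, 0, 0, 0, 0, 6, 0.5, -23, 0, 0, 0, 0, 6, 0, -23, 0, 0, 0, 0, 0, 0, 0, 0, 0, 0, 0]
}}

```text
t: 17.68
ee_pos: [0.5009, 0.1466, 0.2349]
orientation: [0.026, -2.887, -0.005]
ft_force: [-0.3, -0.1, -1.6]
grip_width: 0.176
grip_force: 40.0
```

```bash
cat >> h.py <<'E'
def tray(d):
    h=cv2.cvtColor(d["frame"],cv2.COLOR_RGB2HSV);P=cloud(d)
    m=((P[:,:,2]>0.012)&(P[:,:,2]<.04)&(P[:,:,1]<-.2)&(P[:,:,1]>-.52)&(P[:,:,0]>.25)&(P[:,:,0]<.7)).astype(np.uint8)
    m=cv2.bitwise_and(m,(cv2.inRange(h,(0,0,20),(179,90,150))>0).astype(np.uint8))
    C=max(cv2.findContours(m,0,1)[0],key=lambda c:cv2.minAreaRect(c)[1][0]*cv2.minAreaRect(c)[1][1])[:,0]
    q=np.array([ray(d,a,b,.028)[:2] for a,b in C],np.float32);return cv2.minAreaRect(q)
E
python3 - <<'E'
from h import *
d=get_image("top");np.savez("top2.npz",**d);print(tray(load("top0.npz")),tray(d));print(read_state()["joint_positions"].round(2))
E
```

```text
((0.4775048494338989, -0.34477460384368896), (0.2790736258029938, 0.2034718245267868), 0.6619561314582825) ((0.3893035054206848, -0.4408133625984192), (0.012186501175165176, 0.091066375374794), 88.88727569580078)
[ 0.24  0.9  -1.14  1.63  0.64  1.32  0.56]
```

```bash
cat >> h.py <<'E'
def tray(d):
    P=cloud(d)
    m=((P[:,:,2]>0.012)&(P[:,:,2]<.04)&(P[:,:,1]<-.2)&(P[:,:,1]>-.52)&(P[:,:,0]>.25)&(P[:,:,0]<.68)).astype(np.uint8)
    m=cv2.morphologyEx(m,cv2.MORPH_CLOSE,np.ones((5,5)))
    n,lab,st,_=cv2.connectedComponentsWithStats(m);i=1+np.argmax(st[1:,2]*st[1:,3]);v,u=np.where(lab==i)
    q=np.array([ray(d,a,b,.028)[:2] for a,b in zip(u,v)],np.float32);return cv2.minAreaRect(q)
E
python3 - <<'E'
from h import *
print(tray(load("top0.npz")),tray(load("top2.npz")))
E
```

```text
((0.47758856415748596, -0.34486037492752075), (0.279503732919693, 0.2036520540714264), 0.5961834192276001) ((0.37610164284706116, -0.4388447105884552), (0.046256620436906815, 0.10922454297542572), 60.61621856689453)
```

Run:
```python
from h import *
f=load("top2.npz")["frame"];cv2.imwrite("pics/t4.png",f[60:330,140:560,::-1])
```

```text
(no output)
```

View pics/t4.png

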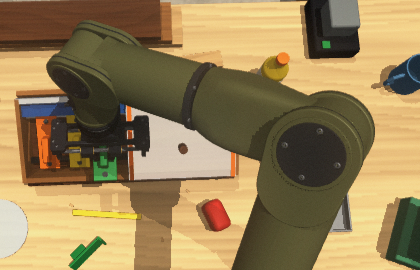

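Run:
```python
from h import *
plan([(np.array([.46,-.30,.26]),orient(15,90.6),14,0)])
```

```text
[4, -32, -1, -1.5, 0, 6, 0, 0, -32, -2, -2, 0, 6.5, 0, -3, -31, -3, -1.5, 0, 6, 0, -6, -32, -4, -1.5, 0, 6.5, 0, -10, -30, -5, -1.5, 0, 6, 0, -13, -28, -5, -2, 0, 6.5, 0, -16, -27, -7, -1.5, 0, 6, 0, -19, -25, -7, -1.5, 0, 6.5, 0]
[-22, -23, -7, -2, 0, 6, 0, -23, -19, -9, -1.5, 0, 6.5, 0, -26, -17, -9, -1.5, 0, 6, 0, -28, -14, -9, -1.5, 0, 6.5, 0, -28, -10, -10, -2, 0, 6, 0, -30, -7, -10, -1.5, 0, 6.5, 0]
-- [ 0.4599 -0.3001  0.2603]
```

Emit:
{"name": "step_arm", "arguments": {
  "deltas": [4, -32, -1, -1.5, 0, 6, 0, 0, -32, -2, -2, 0, 6.5, 0, -3, -31, -3, -1.5, 0, 6, 0, -6, -32, -4, -1.5, 0, 6.5, 0, -10, -30, -5, -1.5, 0, 6, 0, -13, -28, -5, -2, 0, 6.5, 0, -16, -27, -7, -1.5, 0, 6, 0, -19, -25, -7, -1.5, 0, 6.5, 0]
}}

```text
t: 18.73
ee_pos: [0.4763, -0.1106, 0.2472]
orientation: [-1.246, -2.618, -0.16]
ft_force: [0.1, 0.3, -2.1]
grip_width: 0.177
grip_force: 40.0
```

Emit:
{"name": "step_arm", "arguments": {
  "deltas": [-22, -23, -7, -2, 0, 6, 0, -23, -19, -9, -1.5, 0, 6.5, 0, -26, -17, -9, -1.5, 0, 6, 0, -28, -14, -9, -1.5, 0, 6.5, 0, -28, -10, -10, -2, 0, 6, 0, -30, -7, -10, -1.5, 0, 6.5, 0, 0, 0, 0, 0, 0, 0, 0, 0, 0, 0, 0, 0, 0, 0]
}}

```text
t: 19.73
ee_pos: [0.4595, -0.2998, 0.2593]
orientation: [-2.069, -2.09, -0.27]
ft_force: [0.1, 0.2, -1.8]
grip_width: 0.177
grip_force: 40.0
```

Run:
```python
from h import *
d=get_image("top");e=get_image("scene");np.savez("top3.npz",**d);np.savez("scene3.npz",**e);print(read_state()["joint_positions"].round(2))
a=d["frame"][150:330,330:530,::-1];b=e["frame"][170:300,50:250,::-1]
cv2.imwrite("pics/t5.png",np.hstack([cv2.resize(a,(400,360)),cv2.resize(b,(400,360))]))
P=cloud(e);print([P[y,x].round(3) for x,y in((87,203),(164,202),(161,265),(78,272))])
```

```text
[ 1.09  0.77 -0.88  1.61  0.36  1.11  0.17]
[array([ 0.296, -0.47 , -0.002]), array([ 0.345, -0.248,  0.012]), array([ 0.601, -0.244,  0.001]), array([ 0.619, -0.423,  0.021])]
```

View pics/t5.png

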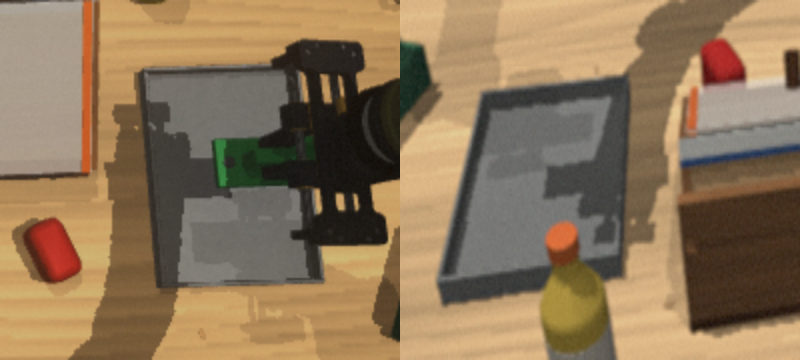

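```bash
cat >> h.py <<'E'
def place(tc,th,tx,gz=.048,n=6):
    "tray centre, tray yaw deg, slot offset along tray x"
    c,s=np.cos(np.radians(th)),np.sin(np.radians(th));o=orient(10,90+th)
    g=np.array([tc[0]+tx*c-.02*s,tc[1]+tx*s+.02*c,gz])
    return tcp(g,o),o
E
python3 - <<'E'
from h import *
p,o=place((.4776,-.3449),.6,.08)
plan([(p+np.array([0,0,.06]),o,8,0),(p,o,5,0)])
E
```

```text
[-8, 12, 20, 0, -0.5, 0, 0, -8, 12, 20, 0, -1, 0, 0, -8, 13, 20, 0, -0.5, 0, 0, -8, 12, 20, 0, -0.5, 0, 0, -7, 12, 20, 0, -0.5, 0, 0, -7, 12, 20, 0, -1, 0, 0, -7, 13, 20, 0, -0.5, 0, 0, -7, 12, 21, 0, -0.5, 0, 0]
-- [ 0.5576 -0.3209  0.0889]
[-2, 0, 12, 0, 0, 0, 0, -2, 0, 12, 0, 0, 0, 0, -2, 0, 11, 0, 0, 0, 0, -2, 0, 12, 0, 0, 0, 0, -2, 0, 12, 0, 0, 0, 0]
-- [ 0.5575 -0.3205  0.0291]
```

Emit:
{"name": "step_arm", "arguments": {
  "deltas": [-8, 12, 20, 0, -0.5, 0, 0, -8, 12, 20, 0, -1, 0, 0, -8, 13, 20, 0, -0.5, 0, 0, -8, 12, 20, 0, -0.5, 0, 0, -7, 12, 20, 0, -0.5, 0, 0, -7, 12, 20, 0, -1, 0, 0, -7, 13, 20, 0, -0.5, 0, 0, -7, 12, 21, 0, -0.5, 0, 0]
}}

```text
t: 20.82
ee_pos: [0.5583, -0.3229, 0.0876]
orientation: [-2.12, -2.14, -0.181]
ft_force: [0.3, 0.1, -2.3]
grip_width: 0.179
grip_force: 40.0
```

Emit:
{"name": "step_arm", "arguments": {
  "deltas": [-2, 0, 12, 0, 0, 0, 0, -2, 0, 12, 0, 0, 0, 0, -2, 0, 11, 0, 0, 0, 0, -2, 0, 12, 0, 0, 0, 0, -2, 0, 12, 0, 0, 0, 0, 0, 0, 0, 0, 0, 0, 0, 0, 0, 0, 0, 0, 0, 0]
}}

```text
t: 21.7
ee_pos: [0.557, -0.3224, 0.0289]
orientation: [-2.119, -2.139, -0.182]
ft_force: [-0.1, -0.3, -2.3]
grip_width: 0.179
grip_force: 40.0
```

Emit:
{"name": "step_arm", "arguments": {
  "deltas": [0, 0, 1, 0, 0, 0, 0, 0, 0, 1, 0, 0, 0, 0, 0, 0, 0, 0, 0, 0, 0]
}}

```text
t: 22.08
ee_pos: [0.5571, -0.3223, 0.0279]
orientation: [-2.12, -2.139, -0.181]
ft_force: [-1.7, -0.5, 5.0]
grip_width: 0.177
grip_force: 40.0
```

Emit:
{"name": "step_arm", "arguments": {
  "deltas": [0, 0, 0, 0, 0, 0, 0.3, 0, 0, 0, 0, 0, 0, 0.45, 0, 0, 0, 0, 0, 0, 0.45, 0, 0, -15, 0, 0, 0, 0.45, 0, 0, -30, 0, 0, 0, 0.45, 0, 0, -45, 0, 0, 0, 0.45, 0, 0, -45, 0, 0, 0, 0.45, 0, 0, 0, 0, 0, 0, 0.45]
}}

```text
t: 23.08
ee_pos: [0.5603, -0.347, 0.1651]
orientation: [-2.126, -2.144, -0.187]
ft_force: [-0.4, -0.4, -0.4]
grip_width: 0.449
grip_force: 0.0
```

Run:
```python
from h import *
o=orient(-10,181.05);g=tcp(C2W(hung(-.02,.036,.124)),o)
plan([(np.array([.5,-.1,.24]),orient(0,145),9,.45),(g+np.array([0,0,.11]),o,9,.45)])
```

```text
[29, -6, -4, 0.5, -1, -6, 0.45, 29, -4, -4, 0.5, -1, -6, 0.45, 29, 0, -4, 0.5, -1, -6, 0.45, 29, 2, -5, 0.5, -1, -6, 0.45, 28, 5, -6, 0.5, -1, -6, 0.45, 27, 9, -6, 0.5, -1, -6.5, 0.45, 27, 11, -7, 1, -1, -6, 0.45, 25, 14, -7, 0.5, -1, -6, 0.45]
[23, 17, -8, 0.5, -1, -6, 0.45]
-- [ 0.5001 -0.0995  0.2401]
[16, 32, 5, -0.5, -1, -4, 0.45, 13, 33, 6, -0.5, -1, -4, 0.45, 12, 34, 5, 0, -1, -4, 0.45, 9, 35, 5, -0.5, -1, -4, 0.45, 7, 35, 6, -0.5, -1.5, -4, 0.45, 4, 36, 5, 0, -1, -4, 0.45, 2, 36, 6, -0.5, -1, -4, 0.45, 0, 35, 6, -0.5, -1, -4, 0.45]
[-3, 36, 6, -0.5, -1, -4, 0.45]
-- [0.549  0.2194 0.1905]
```

Emit:
{"name": "step_arm", "arguments": {
  "deltas": [29, -6, -4, 0.5, -1, -6, 0.45, 29, -4, -4, 0.5, -1, -6, 0.45, 29, 0, -4, 0.5, -1, -6, 0.45, 29, 2, -5, 0.5, -1, -6, 0.45, 28, 5, -6, 0.5, -1, -6, 0.45, 27, 9, -6, 0.5, -1, -6.5, 0.45, 27, 11, -7, 1, -1, -6, 0.45, 25, 14, -7, 0.5, -1, -6, 0.45]
}}

```text
t: 24.08
ee_pos: [0.5031, -0.125, 0.228]
orientation: [-1.082, -2.927, -0.015]
ft_force: [0.4, 0.4, 0.1]
grip_width: 0.452
grip_force: 0.0
```

Emit:
{"name": "step_arm", "arguments": {
  "deltas": [23, 17, -8, 0.5, -1, -6, 0.45, 16, 32, 5, -0.5, -1, -4, 0.45, 13, 33, 6, -0.5, -1, -4, 0.45, 12, 34, 5, 0, -1, -4, 0.45, 9, 35, 5, -0.5, -1, -4, 0.45, 7, 35, 6, -0.5, -1.5, -4, 0.45, 4, 36, 5, 0, -1, -4, 0.45, 2, 36, 6, -0.5, -1, -4, 0.45]
}}

```text
t: 25.08
ee_pos: [0.5347, 0.1521, 0.1985]
orientation: [0.171, 3.006, 0.002]
ft_force: [1.6, -0.1, -0.1]
grip_width: 0.445
grip_force: 0.0
```

Emit:
{"name": "step_arm", "arguments": {
  "deltas": [0, 35, 6, -0.5, -1, -4, 0.45, -3, 36, 6, -0.5, -1, -4, 0.45, 0, 0, 0, 0, 0, 0, 0.45, 0, 0, 0, 0, 0, 0, 0.45]
}}

```text
t: 25.58
ee_pos: [0.5451, 0.22, 0.1875]
orientation: [-0.034, 2.976, 0.009]
ft_force: [0.9, -0.8, 0.0]
grip_width: 0.45
grip_force: 0.0
```

Run:
```python
from h import *
o=orient(-10,181.05);g=tcp(C2W(hung(-.02,.036,.124)),o)
print(read_state()["joint_positions"].round(2))
plan([(g,o,7,.45)])
```

```text
[ 0.03  0.81 -0.95  1.87  1.04  0.88  0.14]
[2, 0, 15, 0, 0, 0, 0.45, 2, 0, 15, 0, 0, 0, 0.45, 2, -1, 16, 0, 0, 0, 0.45, 2, 0, 15, 0, -0.5, 0, 0.45, 2, 0, 15, 0, 0, 0, 0.45, 2, 0, 15, 0, 0, 0, 0.45, 2, 0, 15, 0.5, 0, 0, 0.45]
-- [0.5491 0.2196 0.0806]
```

Emit:
{"name": "step_arm", "arguments": {
  "deltas": [2, 0, 15, 0, 0, 0, 0.45, 2, 0, 15, 0, 0, 0, 0.45, 2, -1, 16, 0, 0, 0, 0.45, 2, 0, 15, 0, -0.5, 0, 0.45, 2, 0, 15, 0, 0, 0, 0.45, 2, 0, 15, 0, 0, 0, 0.45, 2, 0, 15, 0.5, 0, 0, 0.45, 0, 0, 0, 0, 0, 0, 0.45]
}}

```text
t: 26.58
ee_pos: [0.5489, 0.2203, 0.0794]
orientation: [-0.033, 2.969, -0.003]
ft_force: [-0.1, 0.1, -0.0]
grip_width: 0.452
grip_force: 0.0
```

Emit:
{"name": "step_arm", "arguments": {
  "deltas": [0, 0, 0, 0, 0, 0, 0, 0, 0, 0, 0, 0, 0, 0, 0, 0, 0, 0, 0, 0, 0, 0, 0, 0, 0, 0, 0, 0]
}}

```text
t: 27.08
ee_pos: [0.5497, 0.2208, 0.0814]
orientation: [-0.033, 2.966, -0.001]
ft_force: [-0.3, -0.4, 3.7]
grip_width: 0.175
grip_force: 40.0
```

Run:
```python
from h import *
extract()
```

```text
[0, 0, -3.5, 0, 2, 0, 0]
-- [0.5491 0.2208 0.0848]
[-0.5, 0, -4.5, 0, 3, 0, 0]
-- [0.549  0.2208 0.0894]
[-0.5, 0, -5, 0, 3, 0, 0]
-- [0.549  0.2208 0.0944]
[0, 0, -5, 0, 3, 0, 0]
-- [0.5488 0.2209 0.0994]
[-0.5, 0, -5, 0, 3, 0, 0]
-- [0.5494 0.2209 0.1044]
[0, 0, -5, 0, 3, 0, 0]
-- [0.5498 0.2209 0.1094]
[-0.5, 0, -5, 0, 3, 0, 0]
-- [0.5509 0.2209 0.1143]
[0, 0, -4, 0, 2.5, 0, 0]
-- [0.5516 0.221  0.1182]
[-0.5, 0, -4.5, 0, 2.5, 0, 0]
-- [0.553  0.221  0.1225]
[1, 0, -4.5, 0, 0, 0, 0, 1.5, 0, -4.5, 0, 0, 0, 0, 1, 0, -4.5, 0, 0, 0, 0]
-- [0.5531 0.221  0.1364]
[13.5, 0, 3.5, 0, 0, 0, 0, 13, 0, 3.5, 0, 0, 0, 0, 13.5, 0, 3.5, 0, 0, 0, 0, 13.5, 0, 3.5, 0, 0, 0, 0]
-- [0.4978 0.2198 0.1367]
[6, 0, -23, 0, 0, 0, 0, 6, 0, -23, 0, 0, 0, 0, 6.5, 0, -22.5, 0, 0, 0, 0, 6, 0, -23, 0, 0, 0, 0]
-- [0.4978 0.2201 0.2315]
```

Same sequence as the first block.

Emit:
{"name": "step_arm", "arguments": {
  "deltas": [0, 0, -3.5, 0, 2, 0, 0, -0.5, 0, -4.5, 0, 3, 0, 0, -0.5, 0, -5, 0, 3, 0, 0, 0, 0, -5, 0, 3, 0, 0, -0.5, 0, -5, 0, 3, 0, 0, 0, 0, -5, 0, 3, 0, 0, -0.5, 0, -5, 0, 3, 0, 0, 0, 0, -4, 0, 2.5, 0, 0]
}}

```text
t: 28.08
ee_pos: [0.5511, 0.2206, 0.118]
orientation: [0.031, -2.921, 0.008]
ft_force: [-0.8, -0.8, 1.2]
grip_width: 0.181
grip_force: 40.0
```

Emit:
{"name": "step_arm", "arguments": {
  "deltas": [-0.5, 0, -4.5, 0, 2.5, 0, 0, 0, 0, 0, 0, 0, 0, 0, 0, 0, 0, 0, 0, 0, 0, 1, 0, -4.5, 0, 0, 0, 0, 1.5, 0, -5, 0, 0, 0, 0, 1, 0, -5, 0, 0, 0, 0, 0, 0, 0, 0, 0, 0, 0]
}}

```text
t: 28.95
ee_pos: [0.5534, 0.221, 0.1375]
orientation: [0.031, -2.881, 0.008]
ft_force: [0.6, -0.0, -2.1]
grip_width: 0.177
grip_force: 40.0
```

Emit:
{"name": "step_arm", "arguments": {
  "deltas": [13.5, 0, 3.5, 0, 0, 0, 0, 13, 0, 3.5, 0, 0, 0, 0, 13.5, 0, 3.5, 0, 0, 0, 0, 13.5, 0, 3.5, 0, 0, 0, 0, 0, 0, 0, 0, 0, 0, 0]
}}

```text
t: 29.58
ee_pos: [0.4972, 0.2194, 0.1373]
orientation: [0.033, -2.879, 0.009]
ft_force: [0.2, -0.4, -1.9]
grip_width: 0.178
grip_force: 40.0
```

Emit:
{"name": "step_arm", "arguments": {
  "deltas": [6, 0, -23, 0, 0, 0, 0, 6, 0, -23, 0, 0, 0, 0, 6, 0.5, -23, 0, 0, 0, 0, 6, 0, -23, 0, 0, 0, 0, 0, 0, 0, 0, 0, 0, 0, 0, 0, 0, 0, 0, 0, 0]
}}

```text
t: 30.32
ee_pos: [0.4987, 0.2201, 0.2323]
orientation: [0.03, -2.88, 0.009]
ft_force: [0.3, 0.7, -1.4]
grip_width: 0.177
grip_force: 40.0
```

Run:
```python
from h import *
print(read_state()["joint_positions"].round(2))
plan([(np.array([.45,-.27,.26]),orient(15,90.6),15,0)])
```

```text
[ 0.09  0.91 -1.08  1.56  0.6   1.32  0.51]
[4, -33, -1, -1.5, 0, 6, 0, 1, -32, -1, -1.5, 0, 5.5, 0, -2, -33, -3, -1.5, 0, 6, 0, -6, -32, -3, -2, 0, 6, 0, -9, -32, -4, -1.5, 0, 5.5, 0, -12, -30, -5, -1.5, 0, 6, 0, -15, -28, -6, -1.5, 0, 6, 0, -18, -27, -7, -1.5, 0, 5.5, 0]
[-21, -25, -7, -1.5, 0, 6, 0, -23, -22, -8, -1.5, 0, 6, 0, -25, -20, -9, -1.5, 0, 5.5, 0, -26, -16, -8, -2, 0, 6, 0, -29, -14, -10, -1.5, 0, 6, 0, -30, -10, -10, -1.5, 0, 5.5, 0, -30, -7, -10, -1.5, 0, 6, 0]
-- [ 0.4503 -0.2699  0.2602]
```

Emit:
{"name": "step_arm", "arguments": {
  "deltas": [4, -33, -1, -1.5, 0, 6, 0, 1, -32, -1, -1.5, 0, 5.5, 0, -2, -33, -3, -1.5, 0, 6, 0, -6, -32, -3, -2, 0, 6, 0, -9, -32, -4, -1.5, 0, 5.5, 0, -12, -30, -5, -1.5, 0, 6, 0, -15, -28, -6, -1.5, 0, 6, 0, -18, -27, -7, -1.5, 0, 5.5, 0]
}}

```text
t: 31.32
ee_pos: [0.4721, -0.0421, 0.2464]
orientation: [-1.158, -2.656, -0.149]
ft_force: [1.0, -0.1, -2.0]
grip_width: 0.176
grip_force: 40.0
```

Emit:
{"name": "step_arm", "arguments": {
  "deltas": [-21, -25, -7, -1.5, 0, 6, 0, -23, -22, -8, -1.5, 0, 6, 0, -25, -20, -9, -1.5, 0, 5.5, 0, -26, -16, -8, -2, 0, 6, 0, -29, -14, -10, -1.5, 0, 6, 0, -30, -10, -10, -1.5, 0, 5.5, 0, -30, -7, -10, -1.5, 0, 6, 0, 0, 0, 0, 0, 0, 0, 0]
}}

```text
t: 32.33
ee_pos: [0.4488, -0.2728, 0.2587]
orientation: [-2.077, -2.088, -0.269]
ft_force: [-0.1, 0.7, -1.6]
grip_width: 0.18
grip_force: 40.0
```

Run:
```python
from h import *
d=get_image("top");e=get_image("scene");np.savez("top4.npz",**d);np.savez("scene4.npz",**e)
a=d["frame"][150:330,330:530,::-1];b=e["frame"][170:300,50:250,::-1]
cv2.imwrite("pics/t6.png",np.hstack([cv2.resize(a,(400,360)),cv2.resize(b,(400,360))]))
```

```text
(no output)
```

View pics/t6.png

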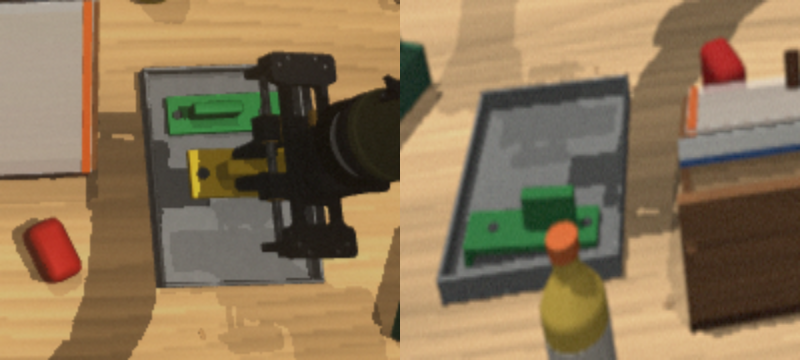

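Run:
```python
from h import *
p,o=place((.4776,-.3449),.6,.0,gz=.0465)
plan([(p+np.array([0,0,.06]),o,7,0),(p,o,6,0)])
```

```text
[-14, 4, 22, 0, -0.5, 0, 0, -13, 4, 22, 0, -1, 0, 0, -13, 4, 22, 0, -0.5, 0, 0, -13, 3, 22, 0, -1, 0, 0, -13, 4, 22, 0, -0.5, 0, 0, -12, 4, 23, 0, -1, 0, 0, -12, 4, 23, 0, -0.5, 0, 0]
-- [ 0.4775 -0.3217  0.0873]
[-2, 0, 10, 0, 0, 0, 0, -1, 0, 10, 0, 0, 0, 0, -2, 0, 9, 0, 0, 0, 0, -2, 0, 10, 0, 0, 0, 0, -1, 0, 10, 0, 0, 0, 0, -2, 0, 10, 0, 0, 0, 0]
-- [ 0.4775 -0.3214  0.0275]
```

Emit:
{"name": "step_arm", "arguments": {
  "deltas": [-14, 4, 22, 0, -0.5, 0, 0, -13, 4, 22, 0, -1, 0, 0, -13, 4, 22, 0, -0.5, 0, 0, -13, 3, 22, 0, -1, 0, 0, -13, 4, 22, 0, -0.5, 0, 0, -12, 4, 23, 0, -1, 0, 0, -12, 4, 23, 0, -0.5, 0, 0]
}}

```text
t: 33.3
ee_pos: [0.4787, -0.322, 0.0868]
orientation: [-2.117, -2.145, -0.185]
ft_force: [-0.9, 0.7, -1.2]
grip_width: 0.178
grip_force: 40.0
```

Emit:
{"name": "step_arm", "arguments": {
  "deltas": [-2, 0, 10, 0, 0, 0, 0, -1, 0, 10, 0, 0, 0, 0, -2, 0, 9, 0, 0, 0, 0, -2, 0, 10, 0, 0, 0, 0, -1, 0, 10, 0, 0, 0, 0, -2, 0, 10, 0, 0, 0, 0, 0, 0, 0, 0, 0, 0, 0]
}}

```text
t: 34.17
ee_pos: [0.4783, -0.3224, 0.028]
orientation: [-2.119, -2.144, -0.184]
ft_force: [-0.2, 0.7, -1.2]
grip_width: 0.177
grip_force: 40.0
```

Emit:
{"name": "step_arm", "arguments": {
  "deltas": [0, 0, 0, 0, 0, 0, 0.3, 0, 0, 0, 0, 0, 0, 0.45, 0, 0, 0, 0, 0, 0, 0.45, 0, 0, -15, 0, 0, 0, 0.45, 0, 0, -30, 0, 0, 0, 0.45, 0, 0, -45, 0, 0, 0, 0.45, 0, 0, -45, 0, 0, 0, 0.45, 0, 0, 0, 0, 0, 0, 0.45]
}}

```text
t: 35.17
ee_pos: [0.4806, -0.3473, 0.1656]
orientation: [-2.126, -2.148, -0.187]
ft_force: [-0.1, 0.3, 0.4]
grip_width: 0.45
grip_force: 0.0
```

Run:
```python
from h import *
o=orient(-10,181.05);g=tcp(C2W(hung(-.02,.036,.198)),o)
plan([(np.array([.5,-.1,.24]),orient(0,145),8,.45),(g+np.array([0,0,.11]),o,10,.45)])
```

```text
[32, 3, -4, 0.5, -1, -7, 0.45, 31, 6, -5, 1, -1, -6.5, 0.45, 31, 11, -5, 0.5, -1.5, -7, 0.45, 28, 13, -6, 0.5, -1, -6.5, 0.45, 27, 17, -7, 0.5, -1, -7, 0.45, 25, 20, -7, 0.5, -1, -6.5, 0.45, 22, 22, -8, 1, -1, -7, 0.45, 19, 25, -9, 0.5, -1, -7, 0.45]
-- [ 0.5001 -0.0998  0.2402]
[18, 35, 5, -0.5, -1, -3.5, 0.45, 17, 36, 5, 0, -1, -3.5, 0.45, 14, 37, 5, -0.5, -1, -3.5, 0.45, 12, 38, 5, 0, -1, -4, 0.45, 10, 38, 4, -0.5, -1, -3.5, 0.45, 7, 39, 5, -0.5, -1, -3.5, 0.45, 5, 39, 5, 0, -1, -3.5, 0.45, 2, 40, 5, -0.5, -1, -3.5, 0.45]
[1, 40, 6, -0.5, -1, -3.5, 0.45, -2, 39, 5, 0, -1, -3.5, 0.45]
-- [0.5473 0.2934 0.1907]
```

Emit:
{"name": "step_arm", "arguments": {
  "deltas": [32, 3, -4, 0.5, -1, -7, 0.45, 31, 6, -5, 1, -1, -6.5, 0.45, 31, 11, -5, 0.5, -1.5, -7, 0.45, 28, 13, -6, 0.5, -1, -6.5, 0.45, 27, 17, -7, 0.5, -1, -7, 0.45, 25, 20, -7, 0.5, -1, -6.5, 0.45, 22, 22, -8, 1, -1, -7, 0.45, 19, 25, -9, 0.5, -1, -7, 0.45]
}}

```text
t: 36.17
ee_pos: [0.4973, -0.0973, 0.2366]
orientation: [-0.926, -2.99, -0.003]
ft_force: [0.3, 0.1, 0.1]
grip_width: 0.451
grip_force: 0.0
```

Emit:
{"name": "step_arm", "arguments": {
  "deltas": [18, 35, 5, -0.5, -1, -3.5, 0.45, 17, 36, 5, 0, -1, -3.5, 0.45, 14, 37, 5, -0.5, -1, -3.5, 0.45, 12, 38, 5, 0, -1, -4, 0.45, 10, 38, 4, -0.5, -1, -3.5, 0.45, 7, 39, 5, -0.5, -1, -3.5, 0.45, 5, 39, 5, 0, -1, -3.5, 0.45, 2, 40, 5, -0.5, -1, -3.5, 0.45]
}}

```text
t: 37.17
ee_pos: [0.535, 0.2174, 0.1978]
orientation: [0.157, 3.003, 0.007]
ft_force: [0.9, 0.2, 1.2]
grip_width: 0.445
grip_force: 0.0
```

Emit:
{"name": "step_arm", "arguments": {
  "deltas": [1, 40, 6, -0.5, -1, -3.5, 0.45, -2, 39, 5, 0, -1, -3.5, 0.45, 0, 0, 0, 0, 0, 0, 0.45, 0, 0, 0, 0, 0, 0, 0.45]
}}

```text
t: 37.67
ee_pos: [0.5438, 0.2938, 0.1881]
orientation: [-0.022, 2.972, 0.003]
ft_force: [0.9, 0.2, -0.6]
grip_width: 0.448
grip_force: 0.0
```

Run:
```python
from h import *
o=orient(-10,181.05);g=tcp(C2W(hung(-.02,.036,.198)),o)
print(read_state()["joint_positions"].round(2))
plan([(g,o,7,.45)])
```

```text
[-0.13  0.83 -0.89  1.77  1.    0.91  0.1 ]
[2, 0, 15, 0, 0, 0, 0.45, 2, 0, 15, 0, 0, 0, 0.45, 2, 0, 16, 0, 0, 0, 0.45, 2, 0, 15, 0, 0, 0, 0.45, 2, -1, 15, 0, 0, 0, 0.45, 2, 0, 15, 0, -0.5, 0, 0.45, 2, 0, 16, 0, 0, 0, 0.45]
-- [0.5481 0.293  0.0802]
```

Emit:
{"name": "step_arm", "arguments": {
  "deltas": [2, 0, 15, 0, 0, 0, 0.45, 2, 0, 15, 0, 0, 0, 0.45, 2, 0, 16, 0, 0, 0, 0.45, 2, 0, 15, 0, 0, 0, 0.45, 2, -1, 15, 0, 0, 0, 0.45, 2, 0, 15, 0, -0.5, 0, 0.45, 2, 0, 15, 0, 0, 0, 0.45, 0, 0, 0, 0, 0, 0, 0.45]
}}

```text
t: 38.67
ee_pos: [0.5479, 0.2939, 0.0804]
orientation: [-0.023, 2.965, 0.004]
ft_force: [-0.8, 0.0, 0.7]
grip_width: 0.448
grip_force: 0.0
```

Emit:
{"name": "step_arm", "arguments": {
  "deltas": [0, 0, 0, 0, 0, 0, 0, 0, 0, 0, 0, 0, 0, 0, 0, 0, 0, 0, 0, 0, 0, 0, 0, 0, 0, 0, 0, 0]
}}

```text
t: 39.17
ee_pos: [0.5486, 0.295, 0.0825]
orientation: [-0.023, 2.962, 0.008]
ft_force: [-1.3, -1.1, 1.8]
grip_width: 0.178
grip_force: 39.8
```

Run:
```python
from h import *
extract()
```

```text
[0, 0, -3, 0, 2, 0, 0]
-- [0.548  0.2949 0.0854]
[-0.5, 0, -5, 0, 3, 0, 0]
-- [0.5478 0.2949 0.0905]
[-0.5, 0, -5, 0, 3, 0, 0]
-- [0.5479 0.2949 0.0955]
[-0.5, 0, -5, 0, 3, 0, 0]
-- [0.5482 0.2949 0.1005]
[0, 0, -5, 0, 3, 0, 0]
-- [0.5482 0.2949 0.1055]
[-0.5, 0, -5, 0, 3, 0, 0]
-- [0.549  0.2949 0.1105]
[-0.5, 0, -5, 0, 3, 0, 0]
-- [0.5501 0.2949 0.1154]
[-0.5, 0, -4, 0, 2.5, 0, 0]
-- [0.5513 0.2949 0.1192]
[0, 0, -4.5, 0, 2.5, 0, 0]
-- [0.5522 0.2949 0.1236]
[1, 0, -4.5, 0, 0, 0, 0, 1.5, 0, -4.5, 0, 0, 0, 0, 1, 0, -4.5, 0, 0, 0, 0]
-- [0.5523 0.2948 0.1376]
[13.5, 0, 3.5, 0, 0, 0, 0, 13, 0, 3.5, 0, 0, 0, 0, 13.5, 0, 3.5, 0, 0, 0, 0, 13, 0, 3.5, 0, 0, 0, 0]
-- [0.4975 0.2939 0.1375]
[6, 0, -23, 0, 0, 0, 0, 6, 0, -23, 0, 0, 0, 0, 6.5, 0.5, -23, 0, 0, 0, 0, 6, 0, -22.5, 0, 0, 0, 0]
-- [0.497  0.2941 0.2322]
```

Emit:
{"name": "step_arm", "arguments": {
  "deltas": [0, 0, -3.5, 0, 2, 0, 0, -0.5, 0, -4.5, 0, 3, 0, 0, -0.5, 0, -5, 0, 3, 0, 0, -0.5, 0, -5, 0, 3, 0, 0, 0, 0, -5, 0, 3, 0, 0, -0.5, 0, -5, 0, 3, 0, 0, -0.5, 0, -5, 0, 3, 0, 0, 0, 0, -4, 0, 2.5, 0, 0]
}}

```text
t: 40.17
ee_pos: [0.5504, 0.2943, 0.1189]
orientation: [0.023, -2.926, -0.002]
ft_force: [-0.7, -0.5, -0.2]
grip_width: 0.18
grip_force: 39.8
```

Emit:
{"name": "step_arm", "arguments": {
  "deltas": [-0.5, 0, -4.5, 0, 2.5, 0, 0, 0, 0, 0, 0, 0, 0, 0, 0, 0, 0, 0, 0, 0, 0, 1, 0, -4.5, 0, 0, 0, 0, 1.5, 0, -5, 0, 0, 0, 0, 1, 0, -5, 0, 0, 0, 0, 0, 0, 0, 0, 0, 0, 0]
}}

```text
t: 41.05
ee_pos: [0.5525, 0.2946, 0.1385]
orientation: [0.023, -2.885, -0.002]
ft_force: [0.5, -0.2, -2.0]
grip_width: 0.177
grip_force: 39.8
```

Emit:
{"name": "step_arm", "arguments": {
  "deltas": [13.5, 0, 3.5, 0, 0, 0, 0, 13, 0, 3.5, 0, 0, 0, 0, 13.5, 0, 3.5, 0, 0, 0, 0, 13.5, 0, 3.5, 0, 0, 0, 0, 0, 0, 0, 0, 0, 0, 0]
}}

```text
t: 41.68
ee_pos: [0.4963, 0.2935, 0.1381]
orientation: [0.025, -2.884, -0.0]
ft_force: [1.3, 0.2, -0.4]
grip_width: 0.179
grip_force: 39.8
```

Emit:
{"name": "step_arm", "arguments": {
  "deltas": [6, 0, -23, 0, 0, 0, 0, 6, 0, -23, 0, 0, 0, 0, 6, 0.5, -23, 0, 0, 0, 0, 6, 0, -23, 0, 0, 0, 0, 0, 0, 0, 0, 0, 0, 0, 0, 0, 0, 0, 0, 0, 0]
}}

```text
t: 42.42
ee_pos: [0.4974, 0.2934, 0.233]
orientation: [0.022, -2.884, -0.001]
ft_force: [-0.4, 0.5, -1.2]
grip_width: 0.178
grip_force: 39.8
```

Run:
```python
from h import *
print(read_state()["joint_positions"].round(2))
plan([(np.array([.44,-.10,.26]),orient(15,110),12,0),(np.array([.42,-.25,.26]),orient(15,90.6),5,0)])
```

```text
[-0.05  0.93 -1.05  1.48  0.58  1.33  0.45]
[6, -33, -1, -1.5, 0, 5.5, 0, 2, -33, -2, -1.5, 0, 6, 0, -1, -33, -2, -1.5, 0, 5.5, 0, -4, -33, -4, -1.5, 0, 6, 0, -7, -32, -4, -1.5, 0, 5.5, 0, -11, -31, -5, -1.5, 0, 6, 0, -13, -29, -6, -1.5, 0, 5.5, 0, -17, -28, -7, -1.5, 0, 5.5, 0]
[-19, -27, -7, -1.5, 0, 6, 0, -22, -23, -9, -1.5, 0, 5.5, 0, -24, -22, -8, -1.5, 0, 6, 0, -25, -18, -9, -1.5, 0, 5.5, 0]
-- [ 0.4402 -0.0993  0.2597]
[-26, -14, -7, -1, 0, 4, 0, -27, -12, -7, -1, 0, 3.5, 0, -28, -11, -8, -1, 0, 4, 0, -28, -8, -7, -1, 0, 3.5, 0, -29, -6, -8, -1, 0, 4, 0]
-- [ 0.4204 -0.2504  0.2601]
```

Emit:
{"name": "step_arm", "arguments": {
  "deltas": [6, -33, -1, -1.5, 0, 5.5, 0, 2, -33, -2, -1.5, 0, 6, 0, -1, -33, -2, -1.5, 0, 5.5, 0, -4, -33, -4, -1.5, 0, 6, 0, -7, -32, -4, -1.5, 0, 5.5, 0, -11, -31, -5, -1.5, 0, 6, 0, -13, -29, -6, -1.5, 0, 5.5, 0, -17, -28, -7, -1.5, 0, 5.5, 0]
}}

```text
t: 43.42
ee_pos: [0.4588, 0.0304, 0.2502]
orientation: [-1.141, -2.665, -0.151]
ft_force: [1.2, -0.5, -1.2]
grip_width: 0.177
grip_force: 39.8
```

Emit:
{"name": "step_arm", "arguments": {
  "deltas": [-19, -27, -7, -1.5, 0, 6, 0, -22, -23, -9, -1.5, 0, 5.5, 0, -24, -22, -8, -1.5, 0, 6, 0, -25, -18, -9, -1.5, 0, 5.5, 0, -26, -14, -7, -1, 0, 4, 0, -27, -12, -7, -1, 0, 3.5, 0, -28, -11, -8, -1, 0, 4, 0, -28, -8, -7, -1, 0, 3.5, 0]
}}

```text
t: 44.42
ee_pos: [0.4231, -0.2207, 0.2589]
orientation: [-1.997, -2.156, -0.261]
ft_force: [0.9, -0.0, -1.3]
grip_width: 0.182
grip_force: 39.8
```

Emit:
{"name": "step_arm", "arguments": {
  "deltas": [-29, -6, -8, -1, 0, 4, 0, 0, 0, 0, 0, 0, 0, 0, 0, 0, 0, 0, 0, 0, 0]
}}

```text
t: 44.8
ee_pos: [0.4202, -0.249, 0.2596]
orientation: [-2.072, -2.09, -0.271]
ft_force: [-0.2, -0.4, -1.6]
grip_width: 0.171
grip_force: 39.8
```

Run:
```python
from h import *
d=get_image("top");e=get_image("scene");np.savez("top5.npz",**d);np.savez("scene5.npz",**e)
a=d["frame"][150:330,330:530,::-1];b=e["frame"][170:300,50:250,::-1]
cv2.imwrite("pics/t7.png",np.hstack([cv2.resize(a,(400,360)),cv2.resize(b,(400,360))]))
p,o=place((.4776,-.3449),.6,-.08,gz=.0465);print(p)
plan([(p+np.array([0,0,.06]),o,8,0),(p,o,6,0)])
```

```text
[ 0.3973604  -0.3224397   0.02778865]
[-14, -3, 18, 0, -0.5, 0, 0, -15, -3, 19, 0, -0.5, 0, 0, -14, -3, 19, 0, -1, 0, 0, -14, -3, 19, 0, -0.5, 0, 0, -13, -3, 19, 0, -0.5, 0, 0, -14, -3, 19, 0, -0.5, 0, 0, -13, -3, 19, 0, -1, 0, 0, -13, -3, 19, 0, -0.5, 0, 0]
-- [ 0.3972 -0.3226  0.0882]
[-2, 0, 10, 0, 0, 0, 0, -1, 0, 10, 0, 0, 0, 0, -2, 0, 10, 0, 0, 0, 0, -2, 0, 10, 0, 0, 0, 0, -2, 0, 10, 0, 0, 0, 0, -1, 0, 10, 0, 0, 0, 0]
-- [ 0.3972 -0.3221  0.0274]
```

View pics/t7.png

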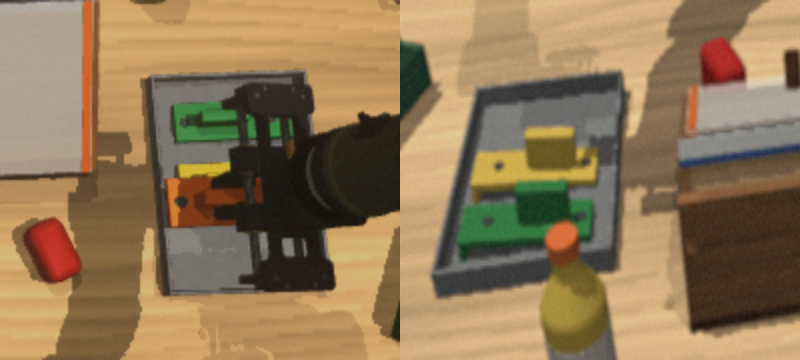

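Run:
```python
from h import *
np.set_printoptions(precision=4,suppress=True)
a=load("top3.npz");b=load("top5.npz");s=load("scene5.npz");s3=load("scene3.npz")
f=lambda d,x,y:ray(d,330+x/2-.25,150+y/2-.25,.028)[:2]
g=lambda d,x,y:ray(d,50+x/2-.25,170+y*130/360-.3,.028)[:2]
for n,d,T,B in(("old",a,(140,68),(157,287)),("new",b,(149,76),(162,295))):
    t,l=f(d,*T),f(d,*B);u=(t-l)/np.linalg.norm(t-l);v=np.array([-u[1],u[0]]);print(n,t,l,"yaw",np.degrees(np.arctan2(u[1],u[0])),"ctr",(t+l)/2-.1*v,np.linalg.norm(t-l))
print("TR new",f(b,303,72))
for n,d,c in(("old",s3,((80,92),(227,78),(38,280))),("new",s,((76,88),(222,73),(33,273)))):
    print(n,[g(d,*q) for q in c])
# automatic: left wall line in depth-free way: rect of robust z mask on left part
for d in(a,b):
    P=cloud(d);m=(P[:,:,2]>.014)&(P[:,:,2]<.036);m[:,:395]=0;m[:,418:]=0;m[:180]=0;m[305:]=0
    rows=[(np.where(m[r])[0].min(),r) for r in range(200,285) if m[r].any()]
    q=np.array([ray(d,u-.5,r,.028)[:2] for u,r in rows]);k=np.polyfit(q[:,0],q[:,1],1);r=q[:,1]-np.polyval(k,q[:,0]);i=abs(r)<.004;k=np.polyfit(q[i,0],q[i,1],1);print("left wall yaw",np.degrees(np.arctan(k[0])),"y at x=.47",np.polyval(k,.47),i.mean())
    vv=[ (u,np.where(m[:,u])[0].min(),np.where(m[:,u])[0].max()) for u in range(408,414)];print([ (ray(d,u,x-.5,.028)[0].round(4),ray(d,u,y+.5,.028)[0].round(4)) for u,x,y in vv])
```

```text
old [ 0.6151 -0.242 ] [ 0.3373 -0.243 ] yaw 0.2097270011532594 ctr [ 0.4765 -0.3425] 0.277775350797952
new [ 0.6042 -0.2528] [ 0.3275 -0.2484] yaw -0.9003467447104493 ctr [ 0.4643 -0.3506] 0.2767364646593962
TR new [ 0.6049 -0.4496]
old [array([ 0.3437, -0.447 ]), array([ 0.3474, -0.2481]), array([ 0.6194, -0.4411])]
new [array([ 0.3354, -0.4538]), array([ 0.3368, -0.2556]), array([ 0.6099, -0.4485])]
left wall yaw 0.6225042967788852 y at x=.47 -0.24402737718069645 1.0
[(np.float64(0.6152), np.float64(0.3634)), (np.float64(0.6178), np.float64(0.3366)), (np.float64(0.6178), np.float64(0.3366)), (np.float64(0.6177), np.float64(0.3366)), (np.float64(0.6176), np.float64(0.3365)), (np.float64(0.6176), np.float64(0.3365))]
left wall yaw 0.786181401500522 y at x=.47 -0.2521501406352244 1.0
[(np.float64(0.6073), np.float64(0.4602)), (np.float64(0.6072), np.float64(0.4375)), (np.float64(0.6072), np.float64(0.4051)), (np.float64(0.6071), np.float64(0.3853)), (np.float64(0.6071), np.float64(0.3486)), (np.float64(0.607), np.float64(0.3292))]
```

Run:
```python
from h import *
p,o=place((.4675,-.3528),.6,-.08,gz=.047);print(p)
plan([(p+np.array([0,0,.06]),o,8,0),(p,o,6,0)])
```

```text
[ 0.3872604  -0.3303397   0.02828865]
[-15, -4, 18, 0, -0.5, 0, 0, -16, -5, 18, 0, -0.5, 0, 0, -15, -4, 19, 0, -1, 0, 0, -14, -4, 18, 0, -0.5, 0, 0, -15, -4, 19, 0, -0.5, 0, 0, -14, -5, 19, 0, -0.5, 0, 0, -15, -4, 19, 0, -1, 0, 0, -13, -4, 19, 0, -0.5, 0, 0]
-- [ 0.3873 -0.33    0.0886]
[-2, 0, 10, 0, 0, 0, 0, -2, 0, 10, 0, 0, 0, 0, -1, 0, 10, 0, 0, 0, 0, -2, 0, 10, 0, 0, 0, 0, -2, 0, 9, 0, 0, 0, 0, -2, 0, 10, 0, 0, 0, 0]
-- [ 0.3873 -0.3306  0.0285]
```

Emit:
{"name": "step_arm", "arguments": {
  "deltas": [-15, -4, 18, 0, -0.5, 0, 0, -16, -5, 18, 0, -0.5, 0, 0, -15, -4, 19, 0, -1, 0, 0, -14, -4, 18, 0, -0.5, 0, 0, -15, -4, 19, 0, -0.5, 0, 0, -14, -5, 19, 0, -0.5, 0, 0, -15, -4, 19, 0, -1, 0, 0, -13, -4, 19, 0, -0.5, 0, 0]
}}

```text
t: 45.9
ee_pos: [0.3876, -0.3307, 0.0882]
orientation: [-2.121, -2.141, -0.184]
ft_force: [-0.0, 0.6, -0.9]
grip_width: 0.178
grip_force: 39.8
```

Emit:
{"name": "step_arm", "arguments": {
  "deltas": [-2, 0, 10, 0, 0, 0, 0, -2, 0, 10, 0, 0, 0, 0, -1, 0, 10, 0, 0, 0, 0, -2, 0, 10, 0, 0, 0, 0, -2, 0, 9, 0, 0, 0, 0, -2, 0, 10, 0, 0, 0, 0, 0, 0, 0, 0, 0, 0, 0]
}}

```text
t: 46.78
ee_pos: [0.3871, -0.3324, 0.0285]
orientation: [-2.123, -2.139, -0.183]
ft_force: [1.0, 0.2, -0.8]
grip_width: 0.181
grip_force: 40.0
```

Emit:
{"name": "step_arm", "arguments": {
  "deltas": [0, 0, 0, 0, 0, 0, 0.3, 0, 0, 0, 0, 0, 0, 0.45, 0, 0, 0, 0, 0, 0, 0.45, 0, 0, -15, 0, 0, 0, 0.45, 0, 0, -30, 0, 0, 0, 0.45, 0, 0, -45, 0, 0, 0, 0.45, 0, 0, -45, 0, 0, 0, 0.45, 0, 0, 0, 0, 0, 0, 0.45]
}}

```text
t: 47.78
ee_pos: [0.389, -0.3573, 0.1655]
orientation: [-2.13, -2.143, -0.185]
ft_force: [1.3, 0.1, -0.6]
grip_width: 0.448
grip_force: 0.0
```

Run:
```python
from h import *
o=orient(-10,181.05);g=tcp(C2W([-.0523,-.1245,.1497]),o);print(g)
plan([(np.array([.46,-.18,.24]),orient(0,140),7,.45),(g+np.array([0,0,.07]),o,7,.45)])
```

```text
[ 0.53462982 -0.0295079   0.13098865]
[27, 10, -6, 0.5, -1.5, -7, 0.45, 25, 14, -7, 0.5, -1, -7, 0.45, 23, 16, -8, 1, -1.5, -7, 0.45, 21, 19, -8, 0.5, -1, -7.5, 0.45, 18, 21, -9, 0.5, -1.5, -7, 0.45, 15, 23, -10, 0.5, -1, -7, 0.45, 11, 25, -10, 1, -1.5, -7, 0.45]
-- [ 0.4601 -0.1804  0.2402]
[6, 23, 6, -0.5, -1.5, -6, 0.45, 3, 24, 5, -0.5, -1, -5.5, 0.45, 1, 24, 6, -0.5, -1.5, -6, 0.45, -1, 24, 6, -0.5, -1.5, -6, 0.45, -3, 24, 6, -0.5, -1.5, -6, 0.45, -6, 23, 7, -1, -1, -5.5, 0.45, -8, 22, 7, -0.5, -1.5, -6, 0.45]
-- [ 0.5349 -0.0296  0.2009]
```

Emit:
{"name": "step_arm", "arguments": {
  "deltas": [27, 10, -6, 0.5, -1.5, -7, 0.45, 25, 14, -7, 0.5, -1, -7, 0.45, 23, 16, -8, 1, -1.5, -7, 0.45, 21, 19, -8, 0.5, -1, -7.5, 0.45, 18, 21, -9, 0.5, -1.5, -7, 0.45, 15, 23, -10, 0.5, -1, -7, 0.45, 11, 25, -10, 1, -1.5, -7, 0.45],
  "grip_force": 20
}}

```text
t: 48.65
ee_pos: [0.4579, -0.1781, 0.2367]
orientation: [-1.066, -2.949, 0.003]
ft_force: [0.1, 0.2, 0.6]
grip_width: 0.451
grip_force: 0.0
```

Emit:
{"name": "step_arm", "arguments": {
  "deltas": [6, 23, 6, -0.5, -1.5, -6, 0.45, 3, 24, 5, -0.5, -1, -5.5, 0.45, 1, 24, 6, -0.5, -1.5, -6, 0.45, -1, 24, 6, -0.5, -1.5, -6, 0.45, -3, 24, 6, -0.5, -1.5, -6, 0.45, -6, 23, 7, -1, -1, -5.5, 0.45, -8, 22, 7, -0.5, -1.5, -6, 0.45, 0, 0, 0, 0, 0, 0, 0.45]
}}

```text
t: 49.65
ee_pos: [0.5319, -0.0263, 0.1973]
orientation: [-0.034, 2.974, 0.017]
ft_force: [0.5, 0.1, 0.1]
grip_width: 0.449
grip_force: 0.0
```

Run:
```python
from h import *
d=get_image("top");e=get_image("scene");np.savez("top6.npz",**d)
a=d["frame"][120:330,160:530,::-1];b=e["frame"][170:300,50:250,::-1]
cv2.imwrite("pics/t8.png",np.hstack([cv2.resize(a,(500,284)),cv2.resize(b,(300,284))]))
o=orient(-10,181.05);g=tcp(C2W([-.0523,-.1245,.1497]),o)
plan([(g,o,5,.45)])
```

```text
[2, 0, 13, 0, 0, 0, 0.45, 1, -1, 13, 0, 0, 0, 0.45, 2, 0, 14, 0.5, 0, 0, 0.45, 2, 0, 13, 0, -0.5, 0, 0.45, 2, 0, 13, 0, 0, 0, 0.45]
-- [ 0.5342 -0.0292  0.1309]
```

View pics/t8.png

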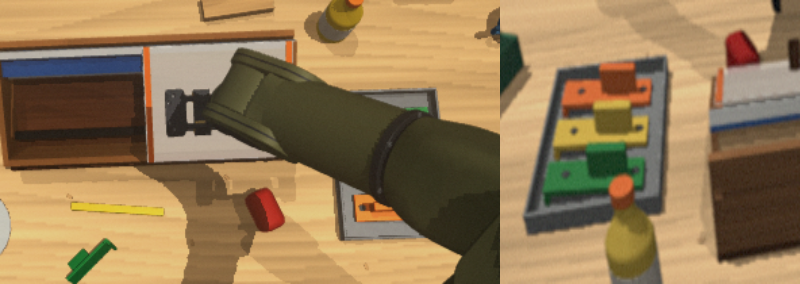

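Emit:
{"name": "step_arm", "arguments": {
  "deltas": [2, 0, 13, 0, 0, 0, 0.45, 1, -1, 13, 0, 0, 0, 0.45, 2, 0, 14, 0.5, 0, 0, 0.45, 2, 0, 13, 0, -0.5, 0, 0.45, 2, 0, 13, 0, 0, 0, 0.45, 0, 0, 0, 0, 0, 0, 0.45]
}}

```text
t: 50.5
ee_pos: [0.5342, -0.0298, 0.1306]
orientation: [-0.025, 2.965, 0.0]
ft_force: [1.0, 0.8, 0.2]
grip_width: 0.453
grip_force: 0.0
```

Emit:
{"name": "step_arm", "arguments": {
  "deltas": [0, 0, 0, 0, 0, 0, 0, 0, 0, 0, 0, 0, 0, 0, 0, 0, 0, 0, 0, 0, 0, 0, 0, 0, 0, 0, 0, 0]
}}

```text
t: 51.0
ee_pos: [0.5353, -0.028, 0.1318]
orientation: [-0.029, 2.962, 0.003]
ft_force: [-1.4, 1.1, 4.1]
grip_width: 0.221
grip_force: 20.0
```

Emit:
{"name": "step_arm", "arguments": {
  "deltas": [0, 15, 0, 0, 0, 0, 0, 0, 30, 0, 0, 0, 0, 0, 0, 35, 0, 0, 0, 0, 0, 0, 35, 0, 0, 0, 0, 0, 0, 35, 0, 0, 0, 0, 0, 0, 35, 0, 0, 0, 0, 0, 0, 30, 0, 0, 0, 0, 0, 0, 15, 0, 0, 0, 0, 0]
}}

```text
t: 52.0
ee_pos: [0.531, 0.2029, 0.1317]
orientation: [-0.03, 2.962, 0.002]
ft_force: [0.7, -1.5, 7.3]
grip_width: 0.222
grip_force: 20.0
```

Emit:
{"name": "step_arm", "arguments": {
  "deltas": [0, 5, 0, 0, 0, 0, 0, 0, 0, 0, 0, 0, 0, 0]
}}

```text
t: 52.25
ee_pos: [0.5309, 0.2074, 0.1317]
orientation: [-0.03, 2.962, 0.005]
ft_force: [0.6, 1.2, 5.4]
grip_width: 0.217
grip_force: 20.0
```

Emit:
{"name": "step_arm", "arguments": {
  "deltas": [0, 2, 0, 0, 0, 0, 0, 0, 2, 0, 0, 0, 0, 0, 0, 2, 0, 0, 0, 0, 0, 0, 0, 0, 0, 0, 0, 0]
}}

```text
t: 52.75
ee_pos: [0.5308, 0.2117, 0.1317]
orientation: [-0.027, 2.962, 0.001]
ft_force: [-0.1, -1.5, 7.8]
grip_width: 0.218
grip_force: 20.0
```

Emit:
{"name": "step_arm", "arguments": {
  "deltas": [0, 2, 0, 0, 0, 0, 0, 0, 2, 0, 0, 0, 0, 0, 0, 2, 0, 0, 0, 0, 0, 0, 0, 0, 0, 0, 0, 0]
}}

```text
t: 53.25
ee_pos: [0.5307, 0.2176, 0.1317]
orientation: [-0.027, 2.962, 0.001]
ft_force: [0.1, -0.2, 7.5]
grip_width: 0.219
grip_force: 20.0
```

Emit:
{"name": "step_arm", "arguments": {
  "deltas": [0, 2, 0, 0, 0, 0, 0, 0, 2, 0, 0, 0, 0, 0, 0, 1, 0, 0, 0, 0, 0, 0, 0, 0, 0, 0, 0, 0]
}}

```text
t: 53.75
ee_pos: [0.5307, 0.2219, 0.1317]
orientation: [-0.027, 2.962, -0.001]
ft_force: [-1.2, -0.9, 8.4]
grip_width: 0.22
grip_force: 20.0
```

Emit:
{"name": "step_arm", "arguments": {
  "deltas": [0, 1, 0, 0, 0, 0, 0, 0, 1, 0, 0, 0, 0, 0, 0, 0, 0, 0, 0, 0, 0]
}}

```text
t: 54.12
ee_pos: [0.5306, 0.2219, 0.1317]
orientation: [-0.025, 2.962, -0.007]
ft_force: [-2.3, -5.6, 12.4]
grip_width: 0.22
grip_force: 20.0
```

Emit:
{"name": "step_arm", "arguments": {
  "deltas": [0, 0, 0, 0, 0, 0, 0.45, 0, 0, 0, 0, 0, 0, 0.45, 0, 0, -25, 0, 0, 0, 0.45, 0, 0, -45, 0, 0, 0, 0.45, 0, -40, -45, 0, 0, 0, 0.45, 0, -50, 0, 0, 0, 0, 0.45, 0, -60, 0, 0, 0, 0, 0.45, 0, -60, 0, 0, 0, 0, 0.45]
}}

```text
t: 55.12
ee_pos: [0.5134, 0.0135, 0.2442]
orientation: [-0.03, 2.963, 0.002]
ft_force: [-0.1, -0.4, -0.6]
grip_width: 0.449
grip_force: 0.0
```

Emit:
{"name": "step_arm", "arguments": {
  "deltas": [0, -60, 0, 0, 0, 0, 0.45, 0, -60, 0, 0, 0, 0, 0.45, 0, 0, 0, 0, 0, 0, 0.45]
}}

```text
t: 55.5
ee_pos: [0.5147, -0.1113, 0.2427]
orientation: [-0.012, 2.967, -0.002]
ft_force: [0.4, 0.8, 0.3]
grip_width: 0.453
grip_force: 0.0
```

Run:
```python
from h import *
d=get_image("top");np.savez("top7.npz",**d)
cv2.imwrite("pics/t9.png",cv2.resize(d["frame"][120:330,80:500,::-1],None,fx=1.9,fy=1.9))
h=cv2.cvtColor(d["frame"],cv2.COLOR_RGB2HSV);m=cv2.inRange(h,(5,170,120),(14,255,255));m[:140]=0;m[250:]=0;m[:,:150]=0;m[:,300:]=0
n,lab,st,ce=cv2.connectedComponentsWithStats(m)
print([(ce[i].round(1),onslope(d,*ce[i],.063).round(4)) for i in range(1,n) if st[i,4]>60], [onslope(d,*p,.063).round(4) for p in((269.75,196.74),(166.92,200.8))])
g=cv2.cvtColor(d["frame"],cv2.COLOR_RGB2GRAY);k=(g<70);k[:195]=0;k[230:]=0;k[:,:205]=0;k[:,235:]=0
v,u=np.where(k);print(onslope(d,u.mean(),v.mean(),.08))
```

```text
[(array([265.8, 197.1]), array([-0.0186,  0.0048,  0.1359])), (array([163. , 200.9]), array([-0.0177,  0.2453,  0.1362]))] [array([-0.0181, -0.0044,  0.1361]), array([-0.0179,  0.2362,  0.1362])]
[-0.05089133  0.12451141  0.13953921]
```

View pics/t9.png

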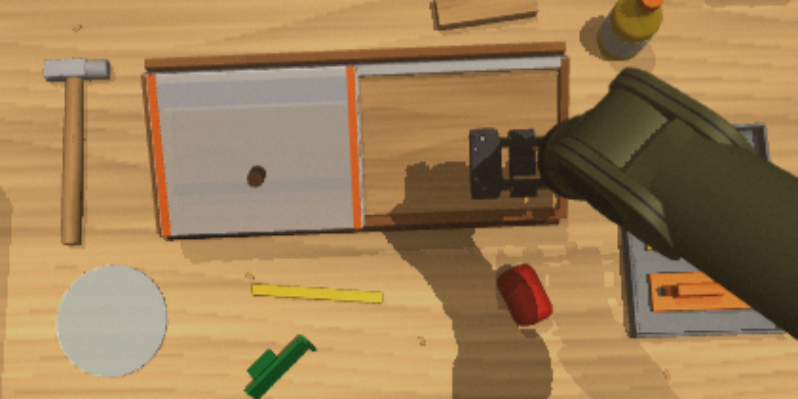

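```bash
python3 -c "
from cell import *
print(sign_off())"
```

```text
the job is handed in; nothing more can be done
None
```

The job is handed in: all three push blocks lie flat, handles up and side by side in the grey tray, the window was pushed back shut to its stop, and the bystanders look untouched; the sign-off returned no verdict.

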